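# Load, level and lock a circuit-board fixture

## Task

Lay every heat-sink board that lies on the bench flat in the fixture's blue tray, one to a nest. Then slide the yellow wedge thin end first along the steel channel under the tray until the orange pointer stands within the red band of the gauge post, and last screw the brass knurled nut down clockwise until it stops tight, leaving the wedge in place. Leave the two jars and the screwdriver where they are.

Things in the scene. Friction and masses are not known exactly. Their poses are not given: they have to be found in the camera images.
- fixture: levelling fixture, fixed to the bench: base grey base plate 265 x 210 mm with a tongue 70 mm wide on to y = -168 mm, top 10 mm above the bench. Origin: on the bench under the tray's centre; x along the tray's length, y across it, z up. Guide rods 60 mm high stand at x = +-112, y = -28 mm; the nut's stud, 90 mm high, at x = 0, y = +85 mm; a white gauge post 65 mm high at x = 127, y = 11 to 37 mm
- channel (a point): mouth of the wedge channel, on the base plate's top at fixture x = 0, y = -100 mm. The channel runs from here along fixture +y to y = +60 mm, 44 mm wide between two steel rails 8 mm high and 8 mm wide. The wedge lies in it on the base plate and moves to +y; it can be set down between the rails from above
- foot (a point): middle of the underside of the tray's steel foot, a bar across the channel at fixture y = -20 mm that rides on the wedge; moves with the tray, 16 mm above the bench when down. The blue tray (194 x 78 mm) then has its underside at 24 mm, nest floors at 28 mm and rims at 34 mm above the bench, and a lug round the stud
- carrier (a joint): height of the tray above its lowest position, m: 0 = down, upper limit 0.016; 0.009 puts the pointer at the middle of the red band, which reaches from 0.007 to 0.011. Tray and boards weigh about 0.6 kg; the tray slides straight up and down, falls back unless the wedge carries it, and stays up on the wedge by friction
- pointer (a point): tip of the orange pointer at the tray's +x end, in front of the gauge post; moves with the tray, 30 mm above the bench when down
- band (a point): middle of the red band, 4 mm high, on the gauge post behind the pointer, 39 mm above the bench; the pointer is right when level with it to 2 mm
- nest0 (a point): centre of the floor of nest 0, at fixture x = -62 mm, y = 0; the nest is 58 mm (x) x 70 mm (y) inside, with walls 6 mm high; it takes one board, the board's 58 mm length along fixture y, either way round. Moves with the tray
- nest1 (a point): centre of the floor of nest 1, at fixture x = 0 mm, y = 0; the nest is 58 mm (x) x 70 mm (y) inside, with walls 6 mm high; it takes one board, the board's 58 mm length along fixture y, either way round. Moves with the tray
- nest2 (a point): centre of the floor of nest 2, at fixture x = 62 mm, y = 0; the nest is 58 mm (x) x 70 mm (y) inside, with walls 6 mm high; it takes one board, the board's 58 mm length along fixture y, either way round. Moves with the tray
- wedge: yellow plastic wedge, 130 mm long, 36 mm wide, 140 g. Origin: centre of its flat underside; x points to the thin tip, z up. The top rises evenly from 3 mm at the tip (x = +65) to 21 mm at x = -25 mm (1 in 5), then is level to x = -65. On the level end stands an upright tab to grip: 28 mm long (x = -65 to -37), 16 mm wide (y), 21 to 69 mm high
- wedge_tip (a point): middle of the wedge's thin edge, on the underside. The wedge meets the tray's foot when the tip is about 15 mm past it, then lifts the tray 1 mm for each 5 mm further: the band's middle is reached with the tip at about fixture y = +40 mm. Pushing takes about 5 to 12 N; the wedge stays put when let go
- wedge_tab (a point): on the wedge's tab, 50 mm above the underside, at wedge x = -51 mm: where to grip it, across its 16 mm width
- nut (a joint): turn of the knurled nut, rad; grows as it turns clockwise seen from above (tightening); starts at 0.2 to 2.4, and stops hard at 8.0 (tight). It sinks 4 mm a turn, turns with about 0.06 N m, and stays where it is left
- nut_grip (a point): on the nut's axis, 13 mm below its top; the nut is brass, 36 mm across, 35 mm high, on a rubber washer, and turns about the vertical axis of the stud; its top is about 80 mm above the bench, the stud ends 90 mm above the bench
- board0: a green circuit board 46 x 58 x 4 mm with a finned aluminium heat sink on it, 22 mm wide (board's x) x 40 mm long (board's y), from 4 to 34 mm above the board's underside; 90 g. Origin: centre of the underside, z up. Pick it by the heat sink's 22 mm width. One of two or three boards; absent ones read None
- board1: a green circuit board 46 x 58 x 4 mm with a finned aluminium heat sink on it, 22 mm wide (board's x) x 40 mm long (board's y), from 4 to 34 mm above the board's underside; 90 g. Origin: centre of the underside, z up. Pick it by the heat sink's 22 mm width. One of two or three boards; absent ones read None
- board2: a green circuit board 46 x 58 x 4 mm with a finned aluminium heat sink on it, 22 mm wide (board's x) x 40 mm long (board's y), from 4 to 34 mm above the board's underside; 90 g. Origin: centre of the underside, z up. Pick it by the heat sink's 22 mm width. One of two or three boards; absent ones read None
- jar_green: glass jar with green cap, 56 mm across, 75 mm high; bystander; origin under its centre
- jar_black: amber jar with black cap, 48 mm across, 65 mm high; bystander; origin under its centre
- driver: screwdriver with red handle, 170 mm long, lying along its x; bystander
Not all that is in view belongs to the job. What is shaped like the board0 but purple is not meant.

How it is judged:
By the outcome, as a careful person would: the job done as asked, in the order asked, and still so for the second after the job is handed in, with the robot touching nothing.
Of board0, board1, board2 only 2 to 3 are there at a start; the rules pass over those that are not, and their reading is None.
At some moment in a run one of board0, board1, board2, wedge may be knocked a few centimetres aside while the robot is not near it.
Once in a run the grip may slacken for a moment while it holds something.
It also fails if it takes over 192 s, if anything falls off the work surface, if the arm or the gripper's body presses on something with over 40 N, if the wrist force passes 120 N, or if a joint passes its speed limit or range.

## Robot

A 6-joint arm with a two-finger parallel gripper is mounted at the origin on the work surface. World frame = base frame: x ahead of the robot, y to its left, z up, the work surface at z = 0. Lengths are in mm, angles in degrees, forces in N, time in s.
With the tool pointing down it reaches from about 300 to 850 mm from the base axis. Payload 4.2 kg.
Tool frame: the origin (TCP) lies between the finger pads; the fingertips stand 22 mm ahead of it and the grasp point (between the pads) lies 3 mm ahead of it; z points along the fingers, y is the direction in which the jaws open and shut (so a half turn about z gives the same grasp; the last joint's range is limited). The gripper opens to 91 mm and grips with 3 to 60 N. Pads are 32 mm wide; open, the fingers measure 118 mm over their backs; the gripper's body (76 mm by 178 mm) begins 60 mm behind the grasp point.
Start: joints at [61.879, 18.312, 89.639, -0, 72.044, -1.146], TCP at [260.825, 512.459, 203.276] pointing down, gripper open.
Joint ranges: [-177.97, 177.97], [-48.28, 115.42], [12.27, 149.76], [-77.06, 257.06], [2.81, 150.46], [-146.56, 146.56]. Speed limits (degrees/s): [147.25, 147.25, 180, 180, 180, 180].

## Interface

Orientations are given as [roll, pitch, yaw] about the fixed x, y, z axes, in that order (R = Rz(yaw) Ry(pitch) Rx(roll)).
In Python, from workcell import telemetry, cams, env gives the robot as it stands.
- The arm moves only by the shell command python3 -m inch 'ROWS' [FORCE]. ROWS is JSON, a list of rows, each an object of numbers: "x", "y", "z": the shift along the tool's x, y, z in cm; "yaw": the turn about the tool's z in units of 5 degrees (1.0 is 5 degrees); "gripper": the gripper's target within -1 to 1 (fully open at 1, half-way at 0, shut at -1). A call has 1 to 12 rows; each row shifts and turns the commanded pose from where the row before left it, along the tool's axes as they then stand; what a row does not reach is not made up. A row lasts 1/12 s, in which the tool goes at most 41.7 mm and 7.16 degrees, less where a joint would pass 70% of its speed; a pose out of reach is approached as far as the arm can. A call is refused whole if a number of a shift passes 4.17 or a number of a turn 1, either way. A call with a gripper value outside its range is refused whole. The fingers move at their own pace and stop on an object; FORCE is the grip in N (left out, the last holds). Time passes only in rows, so rows that do not move let the fingers close. It gives the time, the measured TCP pose, the force and the opening at its end, in the units of the state.
- telemetry.state(): the state, without advancing time (a new reading comes with each control period).
- cams.grab_frame(name): name is "scene" or "top" or "wrist"; returns a dict with "pixels" (400x640x3 uint8, red, green, blue), "mtx" (3x3 intrinsics, pixels), "rvec" (rotation vector, rad) and "tvec" (3), from world to camera coordinates, as OpenCV has them. Camera axes: x right, y down, z forward; pixel columns grow to the right and rows downward; lengths in mm; the calibration is good to about 2 mm. A picture is of the moment at which its call begins. There is no depth.
- env.job_done(): hands the job in, once; it reports no verdict.
The state is a dict: "time_s": time; "qpos": joint angles; "qvel": joint speeds; "effort": joint torques, N m; "ee_pos": TCP position; "ee_rot": TCP orientation; "force": force on the tool from outside, world axes, zero at the start; "torque": the same for the moment, N m; "gripper_width": finger opening in mm.
Only numpy, scipy, OpenCV 4.12 (cv2) and the standard library are available. Lean on these libraries where they do the work, as an engineer would, in place of code of your own. Each camera call takes 0.05 s, during which the arm holds its last target. There are 200 camera calls.

## Working session

There is one attempt and no reset: what is moved stays moved. The work goes in short steps, Python scripts to look and compute and a shell command to move; the robot and the scene stay as the last step left them, time stands still between calls to the robot, and variables do not carry over. Pictures are saved under pics/ and viewed, about 12 in all and at most 16, crops included, and the job is handed in when it is done.

```bash
ls; mkdir -p pics
cat > h.py <<'E'
import numpy as np, cv2
from workcell import telemetry, cams, env
def grab(name,fn=None):
    f=cams.grab_frame(name); im=cv2.cvtColor(np.asarray(f["pixels"]),cv2.COLOR_RGB2BGR)
    if fn: cv2.imwrite('pics/'+fn,im); np.savez('pics/'+fn+'.npz',im=im,K=f["mtx"],r=f["rvec"],t=f["tvec"])
    return im,np.array(f["mtx"],float),np.array(f["rvec"],float).ravel(),np.array(f["tvec"],float).ravel()
def load(fn):
    d=np.load('pics/'+fn+'.npz'); return d['im'],np.array(d['K'],float),d['r'].astype(float).ravel(),d['t'].astype(float).ravel()
def ray(c,uv,z):
    _,K,r,t=c; R=cv2.Rodrigues(r)[0]; o=-R.T@t
    uv=np.atleast_2d(np.array(uv,float)); d=(R.T@np.linalg.inv(K)@np.c_[uv,np.ones(len(uv))].T).T
    return o+d*((z-o[2])/d[:,2])[:,None]
def proj(c,P):
    _,K,r,t=c; return cv2.projectPoints(np.array(P,float).reshape(-1,1,3),r,t,K,None)[0].reshape(-1,2)
E
python3 - <<'E'
from h import *
for n in("scene","top"):
    c=grab(n,n+'0.png'); R=cv2.Rodrigues(c[2])[0]; print(n,(-R.T@c[3]).round(),c[1][0,0])
print(telemetry.state())
E
```

```text
pics
scene [1.324e+03 1.000e+00 6.560e+02] 396.95974880836417
top [ 428.   15. 1195.] 413.7991881109848
{'time_s': 0.1, 'qpos': array([ 6.18795859e+01,  1.83488087e+01,  8.96964690e+01,  2.42414554e-04,
        7.20441725e+01, -1.14628718e+00]), 'qvel': array([-0.01885298, -0.05242128, -0.23523437, -0.04050005,  0.04937792,
        0.01755567]), 'effort': array([-9.61522055e-04, -4.13330126e+01, -2.32509863e+01,  7.27515668e-02,
        4.21069341e-02, -5.03559716e-05]), 'ee_pos': array([260.60531322, 512.05432677, 202.51600703]), 'ee_rot': array([-1.79910572e+02, -2.01991017e-03,  1.53025797e+02]), 'force': array([-0.26302959,  0.08861893,  0.43587891]), 'torque': array([-0.00205754,  0.02935878,  0.04740197]), 'gripper_width': 91.0613449575078}
```

```bash
sleep 1
```

```text
(no output)
```

View pics/top0.png

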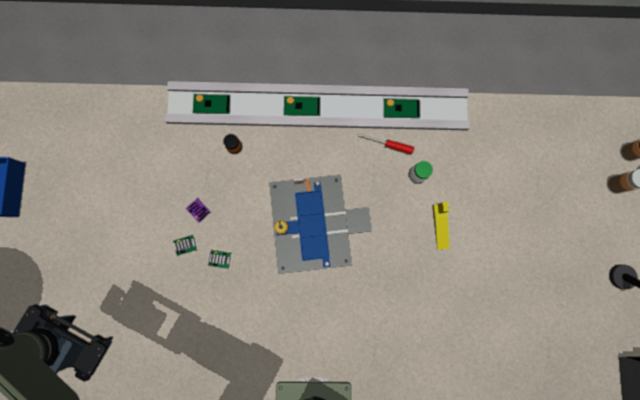

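View pics/scene0.png

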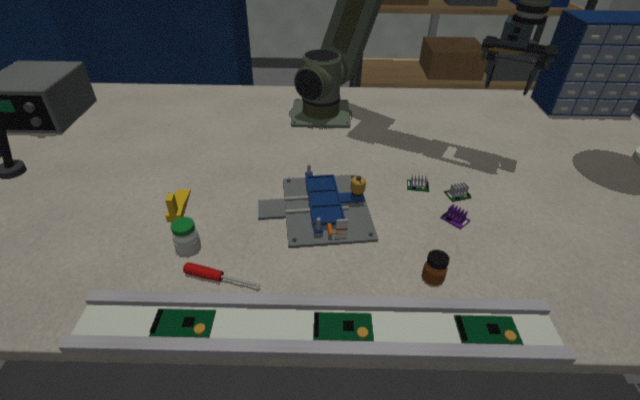

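Run:
```python
from h import *
c=load('top0.png'); im=c[0]
a=cv2.resize(im[185:285,165:365],None,fx=4,fy=4,interpolation=cv2.INTER_CUBIC)
b=cv2.resize(im[180:260,400:480],None,fx=2.4,fy=2.4,interpolation=cv2.INTER_CUBIC)
o=np.zeros((592,800,3),np.uint8);o[:400]=a;o[400:592,:192]=b;cv2.imwrite('pics/crop1.png',o)
hsv=cv2.cvtColor(im,cv2.COLOR_BGR2HSV)
def comps(m,mn=40):
    n,l,s,ce=cv2.connectedComponentsWithStats(m.astype(np.uint8))
    for i in range(1,n):
        if s[i,4]>mn:
            p=np.argwhere(l==i)[:,::-1].astype(np.float32); yield s[i],ce[i],cv2.minAreaRect(p)
H,S,V=hsv[...,0].astype(int),hsv[...,1],hsv[...,2]
for n,m in dict(green=(H>45)&(H<90)&(S>100),yellow=(H>20)&(H<35)&(S>120),blue=(H>100)&(H<125)&(S>120),purple=(H>130)&(H<160)&(S>80)).items():
    m=cv2.morphologyEx(m.astype(np.uint8),cv2.MORPH_CLOSE,np.ones((5,5)))
    for s,ce,r in comps(m):
        print(n,s,ce.round(1),np.round(cv2.boxPoints(r),1).tolist(),ray(c,ce,4)[0].round(1))
```

```text
green [193  95  36  18 572] [211.7 103.9] [[193.0, 95.0], [228.0, 95.0], [228.0, 112.0], [193.0, 112.0]] [890.4 319.9   4. ]
green [284  97  35  18 565] [302.1 106.1] [[284.0, 97.0], [318.0, 97.0], [318.0, 114.0], [284.0, 114.0]] [890.3  49.    4. ]
green [384  99  35  18 545] [401.3 108.3] [[384.0, 99.0], [418.0, 99.0], [418.0, 116.0], [384.0, 116.0]] [ 890.8 -250.4    4. ]
green [415 162  17  17 227] [423.1 169.5] [[415.0, 162.0], [431.0, 162.0], [431.0, 178.0], [415.0, 178.0]] [ 703.1 -312.8    4. ]
green [177 247  19   8  58] [186.4 250.2] [[176.1999969482422, 251.5], [194.6999969482422, 245.89999389648438], [195.60000610351562, 249.0], [177.1999969482422, 254.60000610351562]] [454.2 367.5   4. ]
green [212 251  18   6  51] [220.9 253.2] [[211.60000610351562, 253.8000030517578], [212.10000610351562, 250.60000610351562], [229.3000030517578, 253.0], [228.8000030517578, 256.29998779296875]] [447.6 269.8   4. ]
green [209 263  19   5  51] [219.3 264.9] [[208.89999389648438, 266.0], [209.10000610351562, 262.8999938964844], [227.1999969482422, 264.1000061035156], [227.0, 267.2000122070
[... 384 characters left out ...]
0]] [ 540.1 -362.8    4. ]
yellow [274 221  13  12 120] [280.4 226.5] [[272.5, 226.5], [280.5, 218.5], [288.5, 226.5], [280.5, 234.5]] [526.5 103.2   4. ]
blue [   0  157   25   59 1225] [ 10.2 185.9] [[-0.0, 157.0], [24.0, 157.0], [24.0, 215.0], [0.0, 215.0]] [629.3 883.    4. ]
blue [ 286  183   44   84 2028] [310.9 225.4] [[280.6000061035156, 186.89999389648438], [320.1000061035156, 182.3000030517578], [329.8999938964844, 265.3999938964844], [290.3999938964844, 270.1000061035156]] [531.2  15.6   4. ]
purple [186 198  24  24 271] [197.6 209.6] [[185.89999389648438, 207.89999389648438], [197.0, 197.8000030517578], [209.5, 211.5], [198.39999389648438, 221.60000610351562]] [571.1 342.9   4. ]
```

View pics/crop1.png

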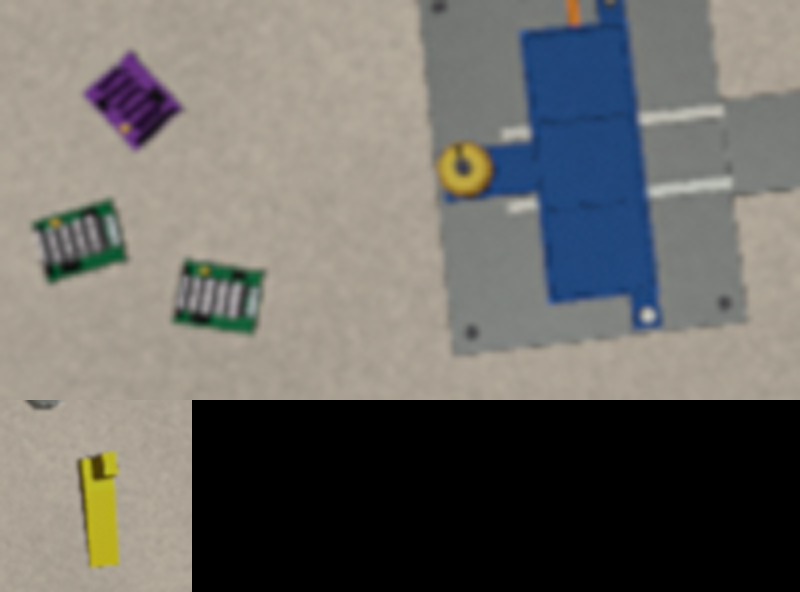

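Shown so far: silver-finned green boards at (185,245) and (219,259); a purple look-alike at (198,209), to be left; flat green boards without heat sinks on the conveyor at (211,104), (302,106) and (401,108), also not meant. So board0..2 are the two finned ones. The wedge is at (441,225) with its tab at the top (robot-far) end, the fixture at (312,224) with its +x upward in the image, and the nut at (281,227).

```bash
cat >> h.py <<'E'
from scipy.optimize import least_squares
def fit(c,model,px,x0):
    model=np.array(model,float); px=np.array(px,float)
    def w(p):
        a=np.radians(p[2]); return np.c_[p[0]+np.cos(a)*model[:,0]-np.sin(a)*model[:,1],p[1]+np.sin(a)*model[:,0]+np.cos(a)*model[:,1],model[:,2]]
    s=least_squares(lambda p:(proj(c,w(p))-px).ravel(),x0,loss='soft_l1'); return s.x,(proj(c,w(s.x))-px)
def plan(x,y,z,yaw):
    s=telemetry.state(); p=np.array(s['ee_pos']); y0=s['ee_rot'][2]
    d=np.array([x,y,z])-p; a=np.radians(yaw); t=((y0-yaw+180)%360-180)
    print('at',p.round(1),'rot',np.round(s['ee_rot'],2),'turn units %.2f'%(t/5),'then tool cm x %.2f y %.2f z %.2f'%((np.cos(a)*d[0]+np.sin(a)*d[1])/10,(np.sin(a)*d[0]-np.cos(a)*d[1])/10,-d[2]/10))
def st():
    s=telemetry.state(); print(round(s['time_s'],2),np.round(s['ee_pos'],1),np.round(s['ee_rot'],1),'F',np.round(s['force'],1),'w',round(s['gripper_width'],1),'q',np.round(s['qpos'],0))
E
python3 - <<'E'
from h import *
c=load('top0.png')
f=lambda l:np.array(l,float)/4+[165,185]
p,e=fit(c,[[-132.5,105,10],[-132.5,-105,10],[0,85,85],[-112,-28,60],[-97,39,34],[97,39,34]],f([[453,354],[746,322],[464,168],[648,315],[548,302],[521,32]]),[530,15,3]);print('fix',p.round(1),e.round(1).tolist())
B=[[23,29,4],[23,-29,4],[-23,-29,4],[-23,29,4]]
for l in([[35,218],[112,200],[127,262],[48,282]],[[188,260],[264,268],[252,332],[173,320]]):
    p,e=fit(c,B,f(l),[450,300,0]);print('board',p.round(1),e.round(1).tolist())
g=lambda l:(np.array(l,float)-[0,400])/2.4+[400,180]
p,e=fit(c,[[65,18,1],[65,-18,1],[-65,-18,21],[-65,18,21],[-51,0,69]],g([[117,565],[91,566],[79,460],[102,457],[109,466]]),[540,-360,180]);print('wedge',p.round(1),e.round(1).tolist())
plan(480,300,250,90)
E
```

```text
fix [531.7  12.4   6.7] [[1.2, 2.0], [2.0, 2.5], [-0.4, -1.2], [-0.6, -0.3], [-0.5, -0.0], [-0.2, -1.2]]
board [468.6 372.   15.2] [[-0.3, 0.2], [0.5, -0.3], [0.1, -0.0], [-0.3, 0.0]]
board [432.1 272.   -7.6] [[-0.8, -0.9], [0.4, 0.1], [0.4, 0.3], [-0.1, 0.3]]
wedge [ 533.3 -359.5  187.4] [[0.8, 0.1], [-0.6, 1.1], [-0.5, -0.1], [2.2, -0.2], [-0.7, -0.7]]
at [260.6 512.1 202.5] rot [-179.91   -0.    153.03] turn units 12.61 then tool cm x -21.21 y 21.94 z -4.75
```

```bash
python3 -m inch '[{"yaw":1},{"yaw":1},{"yaw":1},{"yaw":1},{"yaw":1},{"yaw":1},{"yaw":1},{"yaw":1},{"yaw":1},{"yaw":1},{"yaw":1},{"yaw":1}]'
python3 -m inch '[{"yaw":0.6},{"x":-2.6,"y":2.7,"z":-0.6},{"x":-2.6,"y":2.7,"z":-0.6},{"x":-2.6,"y":2.7,"z":-0.6},{"x":-2.6,"y":2.7,"z":-0.6},{"x":-2.6,"y":2.7,"z":-0.6},{"x":-2.6,"y":2.7,"z":-0.6},{"x":-2.6,"y":2.7,"z":-0.6},{"x":-2.6,"y":2.7,"z":-0.6},{},{}]'
python3 -c "
from h import *
c=grab('wrist','w1.png'); R=cv2.Rodrigues(c[2])[0]; print((-R.T@c[3]).round()); st()"
```

```text
[187. 550. 383.]
0.15 [260.6 512.1 202.7] [-179.9   -0.   153. ] F [ 0.5  0.3 -0.2] w 91.5 q [62. 18. 90. -0. 72. -1.]invalid input
invalid input
```

View pics/w1.png

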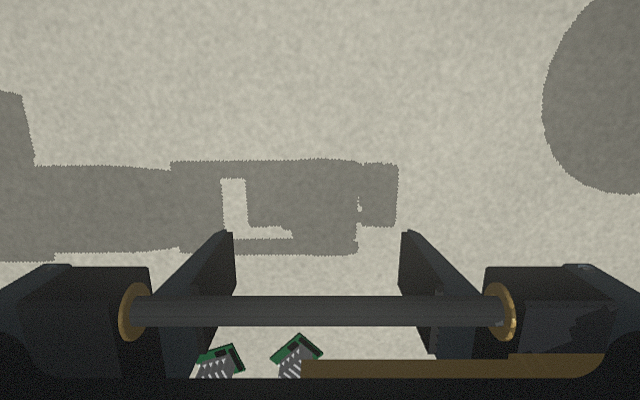

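The wrist view shows bare bench, with the boards only at the bottom edge near (215,360) and (295,350). Nothing moved, because the rows were refused, so I'll try full rows.

```bash
python3 -m inch '[{"x":0,"y":0,"z":0,"yaw":1,"gripper":1},{"x":0,"y":0,"z":0,"yaw":1,"gripper":1}]'; python3 -m inch '[{"yaw":1.0,"gripper":1},{"yaw":1.0,"gripper":1}]' 20;  python3 -m inch '[{"x":0.0,"y":0.0,"z":0.0,"yaw":1.0},{"yaw":1.0}]' 20; python3 -m inch --help
```

```text
time_s: 0.32
ee_pos: [260.7, 512.2, 202.9]
ee_rot: [-180.0, 0.0, 142.8]
force: [0.1, -0.7, 0.5]
gripper_width: 90.7invalid input
invalid input
invalid input: not JSON, or not a number
```

```bash
python3 -m inch '[{"x":0,"y":0,"z":0,"yaw":1,"gripper":1},{"x":0,"y":0,"z":0,"yaw":1,"gripper":1},{"x":0,"y":0,"z":0,"yaw":1,"gripper":1},{"x":0,"y":0,"z":0,"yaw":1,"gripper":1},{"x":0,"y":0,"z":0,"yaw":1,"gripper":1},{"x":0,"y":0,"z":0,"yaw":1,"gripper":1},{"x":0,"y":0,"z":0,"yaw":1,"gripper":1},{"x":0,"y":0,"z":0,"yaw":1,"gripper":1},{"x":0,"y":0,"z":0,"yaw":1,"gripper":1},{"x":0,"y":0,"z":0,"yaw":1,"gripper":1},{"x":0,"y":0,"z":0,"yaw":0.56,"gripper":1}]'
python3 -m inch '[{"x":-3.28,"y":2.36,"z":0,"yaw":0,"gripper":1},{"x":-3.28,"y":2.36,"z":0,"yaw":0,"gripper":1},{"x":-3.28,"y":2.36,"z":0,"yaw":0,"gripper":1},{"x":-3.28,"y":2.36,"z":0,"yaw":0,"gripper":1},{"x":-3.28,"y":2.36,"z":0,"yaw":0,"gripper":1},{"x":-3.28,"y":2.36,"z":0,"yaw":0,"gripper":1},{"x":-3.28,"y":2.36,"z":0,"yaw":0,"gripper":1},{"x":-3.28,"y":2.36,"z":0,"yaw":0,"gripper":1},{"x":0,"y":0,"z":0,"yaw":0,"gripper":1},{"x":0,"y":0,"z":0,"yaw":0,"gripper":1}]'
python3 -c "
from h import *
c=grab('wrist','w2.png'); R=cv2.Rodrigues(c[2])[0]; print((-R.T@c[3]).round()); st()"
```

```text
time_s: 1.23
ee_pos: [260.7, 512.3, 202.9]
ee_rot: [-180.0, 0.0, 90.0]
force: [-0.6, 0.2, -0.4]
gripper_width: 91.4
time_s: 2.07
ee_pos: [451.4, 249.2, 203.0]
ee_rot: [-180.0, -0.0, 90.0]
force: [-0.1, 1.0, 0.8]
gripper_width: 91.5
[452. 332. 384.]
2.12 [450.6 250.3 203. ] [-179.9   -0.    90.1] F [-0.4  0.9 -0.8] w 91.3 q [28. 13. 97.  0. 70. 28.]
```

View pics/w2.png

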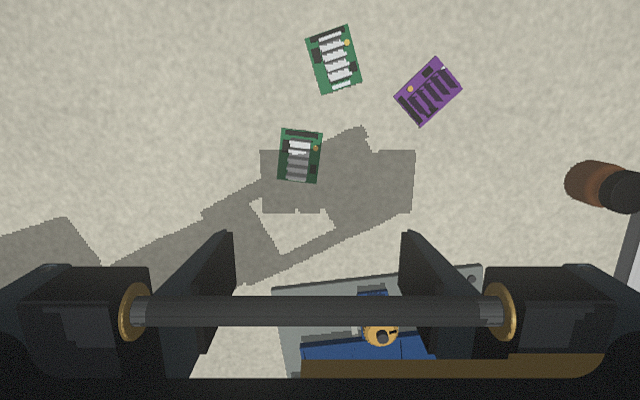

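The wrist view shows the two green finned boards at (333,60) and (300,156), the purple one at (428,92), and the nut at (380,332).

```bash
cat >> h.py <<'E'
def boards(c,lo=(40,60,30),hi=(92,255,255),mn=300,zr=4,show=True):
    hsv=cv2.cvtColor(c[0],cv2.COLOR_BGR2HSV); m=cv2.inRange(hsv,lo,hi)
    m=cv2.morphologyEx(m,cv2.MORPH_CLOSE,np.ones((15,15))); n,l,s,ce=cv2.connectedComponentsWithStats(m); out=[]
    for i in range(1,n):
        if s[i,4]<mn: continue
        p=ray(c,np.argwhere(l==i)[:,::-1],zr)[:,:2].astype(np.float32)
        (x,y),(w,h),a=cv2.minAreaRect(p)
        if w>h: a-=90; w,h=h,w
        a=(a+90)%180-90
        out.append((x,y,a,w,h)); print('obj px',ce[i].round(),'xy %.1f %.1f yaw %.1f size %.0f %.0f'%out[-1])
    return out
E
python3 - <<'E'
from h import *
c=load('w2.png'); boards(c)
for l in([[347,24],[362,81],[322,95],[305,38]],[[323,131],[317,184],[277,181],[282,127]]):
    p,e=fit(c,[[23,29,4],[23,-29,4],[-23,-29,4],[-23,29,4]],l,[450,300,0]);print('board',p.round(1),e.round(1).tolist())
E
```

```text
obj px [334.  64.] xy 469.4 373.8 yaw 17.6 size 46 57
obj px [300. 152.] xy 431.5 274.2 yaw -7.1 size 46 57
obj px [ 83. 369.] xy 152.0 3.4 yaw 89.9 size 151 289
obj px [617. 356.] xy 849.0 -5.3 yaw 15.4 size 81 163
obj px [461. 344.] xy 650.0 23.8 yaw 89.9 size 45 108
obj px [369. 391.] xy 502.9 -54.8 yaw 89.9 size 35 374
obj px [525. 393.] xy 748.1 -55.1 yaw 89.9 size 35 93
board [469.7 373.7  17.5] [[0.6, -0.9], [0.8, 0.3], [-0.7, 0.2], [-0.7, 0.3]]
board [432.4 273.9  -6.6] [[0.1, 1.4], [0.1, -0.6], [0.3, -2.0], [-0.5, 0.6]]
```

```bash
python3 -m inch '[{"x":0,"y":0,"z":0,"yaw":1,"gripper":0.1},{"x":0,"y":0,"z":0,"yaw":0.4,"gripper":0.1}]' 30; python3 -c "
from h import *
plan(432,274,30,83)"
```

```text
time_s: 2.28
ee_pos: [449.7, 252.0, 203.1]
ee_rot: [-180.0, -0.0, 83.1]
force: [-0.3, 0.7, -0.3]
gripper_width: 80.5
at [449.7 252.  203.1] rot [-1.7996e+02 -2.0000e-02  8.3130e+01] turn units 0.03 then tool cm x 1.97 y -2.03 z 17.31
```

```bash
python3 -m inch '[{"x":1.0,"y":-1.0,"z":3,"yaw":0,"gripper":0.1},{"x":1.05,"y":-1.1,"z":3,"yaw":0,"gripper":0.1},{"x":0,"y":0,"z":3.5,"yaw":0,"gripper":0.1},{"x":0,"y":0,"z":3,"yaw":0,"gripper":0.1},{"x":0,"y":0,"z":1,"yaw":0,"gripper":0.1},{"x":0,"y":0,"z":0,"yaw":0,"gripper":0.1},{"x":0,"y":0,"z":0,"yaw":0,"gripper":0.1}]'; python3 -c "
from h import *
c=grab('wrist','w3.png');plan(432,274,30,83);boards(c)"
```

```text
time_s: 2.87
ee_pos: [432.3, 274.8, 68.9]
ee_rot: [180.0, -0.0, 83.3]
force: [-0.0, -0.2, 0.3]
gripper_width: 50.4
at [433.1 274.9  69.7] rot [ 1.7987e+02 -1.1000e-01  8.3280e+01] turn units 0.06 then tool cm x -0.11 y -0.10 z 3.97
obj px [354.  74.] xy 469.2 373.7 yaw 17.8 size 46 58
obj px [316. 210.] xy 431.4 274.3 yaw -6.8 size 46 57
obj px [332. 378.] xy 421.2 140.3 yaw 83.2 size 88 585
```

View pics/w3.png

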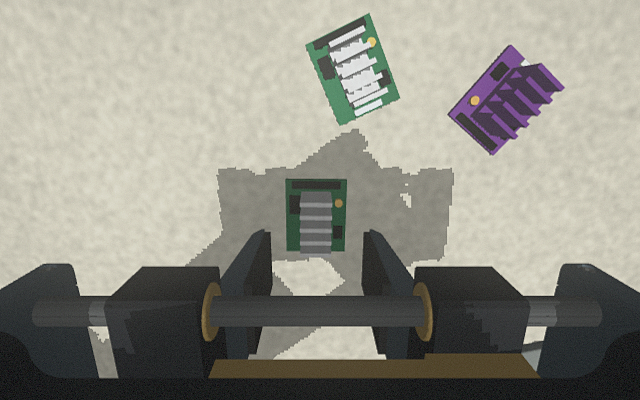

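The heat sink at (317,222) is centred between the fingers at (270,250) and (365,250). Next I descend and grip.

```bash
python3 -m inch '[{"x":0,"y":0,"z":2,"yaw":0,"gripper":0.1},{"x":0,"y":0,"z":1.8,"yaw":0,"gripper":0.1},{"x":0,"y":0,"z":0,"yaw":0,"gripper":-1},{"x":0,"y":0,"z":0,"yaw":0,"gripper":-1},{"x":0,"y":0,"z":0,"yaw":0,"gripper":-1},{"x":0,"y":0,"z":0,"yaw":0,"gripper":-1},{"x":0,"y":0,"z":0,"yaw":0,"gripper":-1},{"x":0,"y":0,"z":0,"yaw":0,"gripper":-1},{"x":0,"y":0,"z":0,"yaw":0,"gripper":-1}]' 35
python3 -m inch '[{"x":0,"y":0,"z":-3,"yaw":0,"gripper":-1},{"x":0,"y":0,"z":-4,"yaw":0,"gripper":-1},{"x":0,"y":0,"z":-4,"yaw":0,"gripper":-1},{"x":0,"y":0,"z":-4,"yaw":-1,"gripper":-1},{"x":0,"y":0,"z":-4,"yaw":-1,"gripper":-1},{"x":0,"y":0,"z":0,"yaw":-0.7,"gripper":-1}]'
python3 -c "
from h import *
st();plan(525,-110,220,96.7)"
```

```text
time_s: 3.67
ee_pos: [432.5, 273.8, 30.8]
ee_rot: [180.0, -0.0, 83.2]
force: [-0.1, 0.1, -0.3]
gripper_width: 6.4
time_s: 4.17
ee_pos: [436.0, 275.9, 228.9]
ee_rot: [179.1, -0.4, 96.9]
force: [0.6, 0.7, 0.1]
gripper_width: 0.4
4.17 [436.  275.9 228.9] [179.1  -0.4  96.9] F [0.6 0.7 0.1] w 0.4 q [31. 12. 95.  0. 72. 24.]
at [436.  275.9 228.9] rot [179.14  -0.39  96.95] turn units 0.05 then tool cm x -39.37 y 4.34 z 0.89
```

The fingers closed on nothing, so I'll look.

Run:
```python
from h import *
st()
c=load('w3.png'); print('tcp proj',proj(c,[[432.7,274.5,69],[432.7,274.5,47],[432,274,30],[432,274,4]]).round())
c=grab('wrist','w4.png'); boards(c); cv2.imwrite('pics/w4.png',c[0]); t=grab('top','t4.png')
cv2.imwrite('pics/m4.png',np.vstack([c[0][:, :640],cv2.resize(t[0][190:290,150:310],None,fx=4,fy=4)[:200]]))
boards(t,mn=40)
```

```text
4.17 [436.  275.9 228.9] [179.1  -0.4  96.9] F [0.6 0.7 0.1] w 0.4 q [31. 12. 95.  0. 72. 24.]
tcp proj [[317. 251.]
 [317. 236.]
 [316. 228.]
 [316. 216.]]
obj px [352.  94.] xy 469.2 373.8 yaw 17.5 size 46 57
obj px [311. 171.] xy 431.4 274.1 yaw -7.2 size 45 57
obj px [312. 369.] xy 484.6 26.9 yaw -84.1 size 185 939
obj px [210. 103.] xy 893.4 323.2 yaw 1.4 size 56 105
obj px [301. 105.] xy 893.8 51.1 yaw 1.4 size 57 105
obj px [401. 108.] xy 892.5 -251.1 yaw -0.4 size 56 106
obj px [423. 169.] xy 703.3 -314.1 yaw 44.6 size 50 52
obj px [219. 259.] xy 431.1 273.4 yaw -8.4 size 43 52
```

View pics/w4.png

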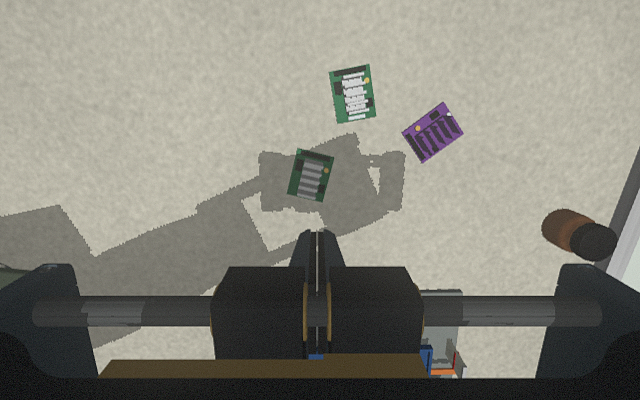

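Run:
```python
from h import *
for fn,p,yaw,w in(('w3.png',[432.7,274.6,69.2],83.2,50.4),('w4.png',[436,275.9,228.9],96.9,0.4)):
    c=load(fn) if fn=='w3.png' else None
    if c is None: continue
    R=cv2.Rodrigues(c[2])[0]; print('cam',(-R.T@c[3]).round(1),'axis',R[2].round(3),c[1].round(1).tolist())
    a=np.radians(yaw); tx=np.array([np.cos(a),np.sin(a),0]); ty=np.array([np.sin(a),-np.cos(a),0]); tz=np.array([0,0,-1])
    for x in(-16,16):
        for z in(-20,0,22,42): print(x,z,[proj(c,np.array(p)+x*tx+s*w/2*ty+z*tz).round()[0].tolist() for s in(-1,1)])
```

```text
cam [441.8 356.7 249.8] axis [-0.033 -0.289 -0.957] [[337.8, 0.0, 316.7], [0.0, 337.8, 205.1], [0.0, 0.0, 1.0]]
-16 -20 [[271.0, 293.0], [364.0, 294.0]]
-16 0 [[275.0, 275.0], [360.0, 275.0]]
-16 22 [[279.0, 259.0], [356.0, 259.0]]
-16 42 [[282.0, 247.0], [352.0, 247.0]]
16 -20 [[268.0, 238.0], [367.0, 239.0]]
16 0 [[273.0, 225.0], [362.0, 225.0]]
16 22 [[277.0, 213.0], [357.0, 213.0]]
16 42 [[281.0, 204.0], [354.0, 204.0]]
```

The measured finger image fits tips about 8 mm behind the reported TCP, roughly 30 mm higher than stated. That explains the miss, since the tips passed above the 34 mm heat sink. I'll go lower, checking force on the way.

```bash
python3 -m inch '[{"x":0,"y":0,"z":4,"yaw":1,"gripper":0.1},{"x":0,"y":0,"z":4,"yaw":1,"gripper":0.1},{"x":0,"y":0,"z":4,"yaw":0.7,"gripper":0.1},{"x":0,"y":0,"z":4,"yaw":0,"gripper":0.1},{"x":0,"y":0,"z":0,"yaw":0,"gripper":0.1},{"x":0,"y":0,"z":0,"yaw":0,"gripper":0.1},{"x":0,"y":0,"z":0,"yaw":0,"gripper":0.1},{"x":0,"y":0,"z":0,"yaw":0,"gripper":0.1},{"x":0,"y":0,"z":2,"yaw":0,"gripper":0.1},{"x":0,"y":0,"z":1.8,"yaw":0,"gripper":0.1},{"x":0,"y":0,"z":0,"yaw":0,"gripper":0.1}]' 35
python3 -m inch '[{"x":0,"y":0,"z":0.5,"yaw":0,"gripper":0.1},{"x":0,"y":0,"z":0.5,"yaw":0,"gripper":0.1},{"x":0,"y":0,"z":0,"yaw":0,"gripper":0.1}]'
python3 -m inch '[{"x":0,"y":0,"z":0.5,"yaw":0,"gripper":0.1},{"x":0,"y":0,"z":0.4,"yaw":0,"gripper":0.1},{"x":0,"y":0,"z":0,"yaw":0,"gripper":0.1}]'
python3 -c "
from h import *
c=grab('wrist','w5.png'); st()"
```

```text
time_s: 5.18
ee_pos: [431.6, 273.3, 21.9]
ee_rot: [-179.9, 0.0, 83.2]
force: [-0.1, 0.9, -1.5]
gripper_width: 50.3
time_s: 5.43
ee_pos: [432.7, 273.9, 12.8]
ee_rot: [179.9, -0.1, 83.2]
force: [-0.4, 0.4, 0.2]
gripper_width: 49.7
time_s: 5.68
ee_pos: [431.9, 273.5, 2.8]
ee_rot: [-180.0, 0.0, 83.2]
force: [-0.6, 0.4, 0.5]
gripper_width: 50.1
5.73 [432.  273.5   3. ] [-180.     0.    83.2] F [ 0.4 -0.6  1.1] w 50.2 q [ 31.  25. 113.   0.  42.  38.]
```

View pics/w5.png

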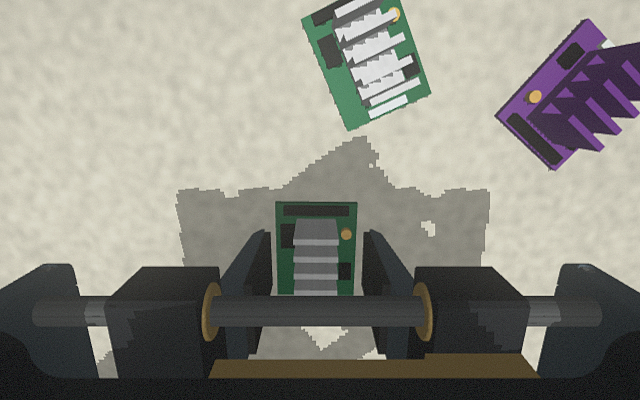

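Fingers straddle the heat sink at (316,255), still with no contact. Closing now.

```bash
python3 -m inch '[{"x":0,"y":0,"z":0,"yaw":0,"gripper":-1},{"x":0,"y":0,"z":0,"yaw":0,"gripper":-1},{"x":0,"y":0,"z":0,"yaw":0,"gripper":-1},{"x":0,"y":0,"z":0,"yaw":0,"gripper":-1},{"x":0,"y":0,"z":0,"yaw":0,"gripper":-1},{"x":0,"y":0,"z":0,"yaw":0,"gripper":-1},{"x":0,"y":0,"z":0,"yaw":0,"gripper":-1},{"x":0,"y":0,"z":0,"yaw":0,"gripper":-1}]' 35
```

```text
time_s: 6.4
ee_pos: [432.2, 273.7, 3.3]
ee_rot: [180.0, -0.0, 83.2]
force: [-0.7, 0.1, 0.9]
gripper_width: 22.0
```

```bash
python3 -m inch '[{"x":0,"y":0,"z":-1,"yaw":0,"gripper":-1},{"x":0,"y":0,"z":-3,"yaw":0,"gripper":-1},{"x":0,"y":0,"z":-4,"yaw":0,"gripper":-1},{"x":0,"y":0,"z":-4,"yaw":0,"gripper":-1},{"x":0,"y":0,"z":-3.7,"yaw":-1,"gripper":-1},{"x":0,"y":0,"z":0,"yaw":-1,"gripper":-1},{"x":0,"y":0,"z":0,"yaw":-0.7,"gripper":-1},{"x":0,"y":0,"z":0,"yaw":0,"gripper":-1}]'
python3 -c "
from h import *
plan(530,-70,160,96.7)"
```

```text
time_s: 7.07
ee_pos: [432.3, 273.7, 161.7]
ee_rot: [179.9, -0.0, 96.8]
force: [-0.2, 0.1, -1.3]
gripper_width: 22.0
at [432.3 273.7 161.7] rot [ 1.7989e+02 -5.0000e-02  9.6780e+01] turn units 0.02 then tool cm x -35.27 y 5.69 z 0.17
```

```bash
python3 -m inch '[{"x":-3.53,"y":0.57,"z":0,"yaw":0,"gripper":-1},{"x":-3.53,"y":0.57,"z":0,"yaw":0,"gripper":-1},{"x":-3.53,"y":0.57,"z":0,"yaw":0,"gripper":-1},{"x":-3.53,"y":0.57,"z":0,"yaw":0,"gripper":-1},{"x":-3.53,"y":0.57,"z":0,"yaw":0,"gripper":-1},{"x":-3.53,"y":0.57,"z":0,"yaw":0,"gripper":-1},{"x":-3.53,"y":0.57,"z":0,"yaw":0,"gripper":-1},{"x":-3.53,"y":0.57,"z":0,"yaw":0,"gripper":-1},{"x":-3.53,"y":0.57,"z":0,"yaw":0,"gripper":-1},{"x":-3.53,"y":0.57,"z":0,"yaw":0,"gripper":-1},{"x":0,"y":0,"z":0,"yaw":0,"gripper":-1},{"x":0,"y":0,"z":0,"yaw":0,"gripper":-1}]'
python3 -c "
from h import *
c=grab('wrist','w6.png'); st()"
```

```text
time_s: 8.07
ee_pos: [530.0, -71.8, 159.7]
ee_rot: [-179.9, -0.0, 96.4]
force: [0.8, -0.3, -1.0]
gripper_width: 21.5
8.12 [529.6 -70.5 159.7] [-1.799e+02 -1.000e-01  9.660e+01] F [ 0.4 -0.1 -0.3] w 21.9 q [ -9.  17.  99.   0.  65. -15.]
```

View pics/w6.png

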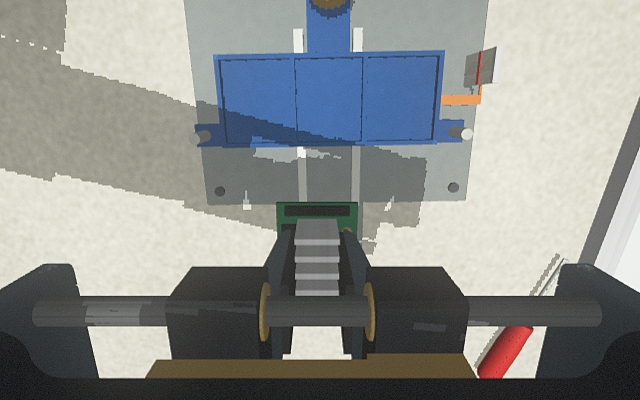

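The wrist view shows the tray rim from (215,54) to (445,51), the rods at (203,138) and (466,133), the base's front corners at (207,206) and (466,200), and the held board at (317,240).

Run:
```python
from h import *
c=load('w6.png')
p,e=fit(c,[[-97,39,34],[97,39,34],[97,-39,34],[-97,-39,34],[-112,-28,60],[112,-28,60],[-132.5,-105,10],[132.5,-105,10]],[[215,54],[445,51],[438,146],[221,145],[203,138],[466,132],[207,206],[466,200]],[531,12,6]);print('fix',p.round(2),e.round(1).tolist())
a=np.radians(p[2]);R=np.array([[np.cos(a),-np.sin(a)],[np.sin(a),np.cos(a)]])
for q in([-62,0],[62,0],[0,-100],[0,85]): print(q,(p[:2]+R@q).round(1))
q=p[:2]+R@[-62,0]; plan(q[0],q[1],160,90+p[2])
b,_=fit(c,[[-23,29,147+10],[23,29,157]],[[277,203],[357,203]],[530,-70,6]);print(b)
```

```text
fix [532.36  13.92   7.49] [[-1.0, -0.8], [1.9, -2.7], [0.8, -3.0], [2.3, 2.2], [-7.7, 0.0], [3.5, 0.7], [-5.6, 3.6], [-6.0, 4.9]]
[-62, 0] [470.9   5.8]
[62, 0] [593.8  22. ]
[0, -100] [545.4 -85.2]
[0, 85] [521.3  98.2]
at [529.6 -70.5 159.7] rot [-1.7991e+02 -6.0000e-02  9.6560e+01] turn units -0.19 then tool cm x 8.33 y -4.82 z -0.03
[530.22685043 -72.72583475   6.39720832]
```

Run:
```python
from h import *
c=load('w6.png'); im=c[0]; hsv=cv2.cvtColor(im,cv2.COLOR_BGR2HSV)
m=(hsv[...,0]>100)&(hsv[...,0]<125)&(hsv[...,1]>110)
for u in(225,240,260,280,380,400,420,435): r=np.where(m[:200,u])[0]; print('col',u,r.min(),r.max(),end=' | ')
print()
for v in(60,75,90,105,115): r=np.where(m[v])[0]; print('row',v,r.min(),r.max(),end=' | ')
print()
g=hsv[...,1]<40  # grey plate
for v in(20,60,100,160,175,190): r=np.where(g[v,150:520])[0]+150; print('row',v,[(a[0],a[-1]) for a in np.split(r,np.where(np.diff(r)>3)[0]+1) if len(a)>8][:6])
for u in(215,225,430,440,450,458): print('col',u,[(int(hsv[v,u,1]),int(hsv[v,u,2])) for v in range(194,212,2)])
```

```text
col 225 55 146 | col 240 54 146 | col 260 54 146 | col 280 54 146 | col 380 52 144 | col 400 51 144 | col 420 51 143 | col 435 51 143 | 
row 60 214 443 | row 75 215 442 | row 90 217 440 | row 105 218 439 | row 115 220 438 | 
row 20 [(np.int64(150), np.int64(305)), (np.int64(350), np.int64(519))]
row 60 [(np.int64(150), np.int64(212)), (np.int64(444), np.int64(477)), (np.int64(482), np.int64(519))]
row 100 [(np.int64(150), np.int64(216)), (np.int64(481), np.int64(519))]
row 160 [(np.int64(150), np.int64(519))]
row 175 [(np.int64(150), np.int64(519))]
row 190 [(np.int64(150), np.int64(519))]
col 215 [(5, 101), (11, 120), (4, 115), (13, 116), (9, 118), (16, 130), (24, 161), (23, 156), (23, 156)]
col 225 [(9, 117), (11, 120), (6, 118), (4, 117), (11, 114), (10, 126), (22, 162), (24, 162), (21, 158)]
col 430 [(9, 169), (9, 171), (10, 172), (12, 169), (15, 236), (13, 231), (13, 234), (12, 233), (13, 230)]
col 440 [(7, 171), (10, 171), (9, 169), (13, 178), (16, 233), (16, 230), (16, 229), (14, 229), (16, 229)]
col 450 [(9, 170), (10, 172), (9, 167), (9, 173), (13, 234), (13, 232), (16, 229), (13, 224), (17, 228)]
col 458 [(12, 172), (11, 168), (11, 169), (16, 192), (14, 239), (15, 231), (16, 229), (16, 228), (15, 226)]
```

Run:
```python
from h import *
c=load('w6.png')
for mod,px in (([[-97,39,34],[97,39,34],[97,-39,34],[-97,-39,34]],[[213.5,55.5],[444,50.8],[435.5,143.2],[223,146.5]]),):
    p,e=fit(c,mod,px,[531,12,6]);print('fix',p.round(2),e.round(1).tolist())
    a=np.radians(p[2]);R=np.array([[np.cos(a),-np.sin(a)],[np.sin(a),np.cos(a)]])
    for q in([-100,-105],[100,-105],[-112,-28],[112,-28],[0,85]): w=p[:2]+R@q; print(q,w.round(1),proj(c,[*w,10]).round(1),proj(c,[*w,60]).round(1))
    q=p[:2]+R@[-62,0]; plan(q[0],q[1],160,90+p[2])
t=load('top0.png');
```

```text
fix [531.03  12.47   7.42] [[-1.1, -0.8], [1.0, -0.7], [1.5, 1.4], [-1.3, 2.0]]
[-100, -105] [ 445.4 -104.6] [[231.5 210.1]] [[217.9 227.3]]
[100, -105] [643.8 -78.7] [[426.4 206.8]] [[444.  223.5]]
[-112, -28] [423.6 -29.8] [[211.7 134. ]] [[193.6 139.5]]
[112, -28] [645.7  -0.8] [[445.1 129.7]] [[467.4 134.5]]
[0, 85] [520.1  96.8] [[327.1  -1.7]] [[329.1 -22.1]]
at [529.6 -70.5 159.7] rot [-1.7991e+02 -6.0000e-02  9.6560e+01] turn units -0.17 then tool cm x 8.21 y -4.98 z -0.03
```

```bash
python3 -m inch '[{"x":2.7,"y":-1.66,"z":0,"yaw":-0.1,"gripper":-1},{"x":2.7,"y":-1.66,"z":0,"yaw":0,"gripper":-1},{"x":2.8,"y":-1.66,"z":0,"yaw":0,"gripper":-1},{"x":0,"y":0,"z":4,"yaw":0,"gripper":-1},{"x":0,"y":0,"z":4,"yaw":0,"gripper":-1},{"x":0,"y":0,"z":0,"yaw":0,"gripper":-1},{"x":0,"y":0,"z":0,"yaw":0,"gripper":-1}]'
python3 -c "
from h import *
plan(469.8,4.7,33.5,97.2); c=grab('wrist','w7.png')"
```

```text
time_s: 8.7
ee_pos: [468.7, 6.2, 79.4]
ee_rot: [-179.7, -0.1, 97.3]
force: [-0.3, 0.5, 0.4]
gripper_width: 22.0
at [468.7   6.2  79.4] rot [-1.7972e+02 -6.0000e-02  9.7300e+01] turn units 0.02 then tool cm x -0.16 y 0.09 z 4.59
```

View pics/w7.png

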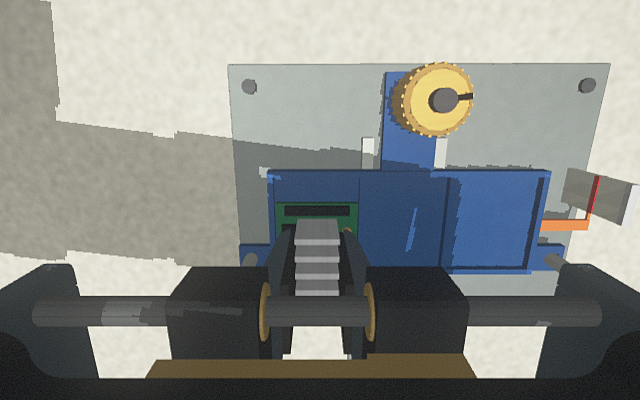

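Run:
```python
from h import *
c=load('w7.png')
p,e=fit(c,[[-97,39,34],[97,39,34],[0,85,80],[-132.5,105,10],[132.5,105,10]],[[268,171],[549,170],[437,99],[229,65],[610,63]],[531,12,6]);print('fix',p.round(2),e.round(1).tolist())
a=np.radians(p[2]);R=np.array([[np.cos(a),-np.sin(a)],[np.sin(a),np.cos(a)]]); q=p[:2]+R@[-62,0]; print(q); plan(*q,33.5,90+p[2])
for z in(70,76,80):
    b,e=fit(c,[[-23,29,z],[23,29,z]],[[277,203],[357,203]],[470,5,6]);print(z,b.round(1),e.round(1).tolist())
```

```text
fix [531.77  13.97   7.36] [[-0.3, -0.8], [5.1, -0.2], [4.4, -1.1], [-11.9, 4.3], [-8.1, 5.3]]
[470.27895365   6.02164422]
at [470.9   5.8  81.1] rot [ 1.800e+02 -1.000e-02  9.727e+01] turn units -0.02 then tool cm x 0.03 y -0.06 z 4.76
70 [469.2   3.2   7.3] [[0.9, -0.0], [-0.9, -0.0]]
76 [469.    5.    7.3] [[-0.4, 0.0], [0.4, 0.0]]
80 [468.9   6.2   7.3] [[-1.3, 0.0], [1.3, 0.0]]
```

```bash
python3 -m inch '[{"x":0,"y":0,"z":2.5,"yaw":0,"gripper":-1},{"x":0,"y":0,"z":1.8,"yaw":0,"gripper":-1},{"x":0,"y":0,"z":0.3,"yaw":0,"gripper":-1},{"x":0,"y":0,"z":0,"yaw":0,"gripper":-1}]'
python3 -m inch '[{"x":0,"y":0,"z":0.2,"yaw":0,"gripper":-1},{"x":0,"y":0,"z":0,"yaw":0,"gripper":-1}]'
```

```text
time_s: 9.08
ee_pos: [471.6, 5.1, 35.3]
ee_rot: [179.9, 0.0, 97.2]
force: [0.3, 0.7, -1.3]
gripper_width: 21.9
time_s: 9.25
ee_pos: [472.1, 5.0, 33.7]
ee_rot: [179.8, 0.0, 97.2]
force: [0.3, 0.0, -0.4]
gripper_width: 21.6
```

```bash
python3 -m inch '[{"x":0,"y":0,"z":0.15,"yaw":0,"gripper":-1},{"x":0,"y":0,"z":0,"yaw":0,"gripper":-1},{"x":0,"y":0,"z":0,"yaw":0,"gripper":-0.3},{"x":0,"y":0,"z":0,"yaw":0,"gripper":0},{"x":0,"y":0,"z":0,"yaw":0,"gripper":0},{"x":0,"y":0,"z":0,"yaw":0,"gripper":0},{"x":0,"y":0,"z":0,"yaw":0,"gripper":0}]'
python3 -m inch '[{"x":0,"y":0,"z":-3,"yaw":0,"gripper":0},{"x":0,"y":0,"z":-4,"yaw":0,"gripper":0},{"x":0,"y":0,"z":-4,"yaw":0,"gripper":0},{"x":0,"y":0,"z":-2,"yaw":0,"gripper":0},{"x":0,"y":0,"z":0,"yaw":0,"gripper":0}]'
python3 -c "
from h import *
c=grab('wrist','w8.png'); boards(c,zr=32); t=grab('top','t8.png'); boards(t,mn=40); plan(469.4,373.7,163,107.5)"
```

```text
time_s: 9.83
ee_pos: [470.7, 5.0, 30.8]
ee_rot: [180.0, -0.0, 97.2]
force: [-1.0, 0.3, 0.3]
gripper_width: 45.5
time_s: 10.25
ee_pos: [474.0, 5.0, 165.8]
ee_rot: [179.4, 0.1, 97.2]
force: [1.5, 0.6, -0.6]
gripper_width: 45.7
obj px [312. 187.] xy 471.0 5.7 yaw 6.9 size 46 58
obj px [541. 382.] xy 734.2 -176.9 yaw -83.5 size 85 305
obj px [ 24. 381.] xy 163.7 -261.7 yaw -49.1 size 45 69
obj px [207. 393.] xy 394.0 -244.5 yaw -83.5 size 28 129
obj px [ 75. 394.] xy 231.8 -265.8 yaw -83.5 size 22 69
obj px [316. 395.] xy 501.2 -236.6 yaw -83.5 size 19 62
obj px [210. 103.] xy 893.4 323.2 yaw 1.4 size 56 105
obj px [301. 105.] xy 893.8 51.1 yaw 1.4 size 57 105
obj px [401. 108.] xy 892.5 -251.1 yaw -0.4 size 56 106
obj px [423. 169.] xy 703.3 -314.1 yaw 44.6 size 50 52
obj px [185. 245.] xy 469.9 373.4 yaw 17.2 size 43 54
at [470.7   5.  161.1] rot [1.7992e+02 1.0000e-02 9.7230e+01] turn units -2.05 then tool cm x 35.20 y 10.96 z -0.19
```

```bash
python3 -m inch '[{"x":0,"y":0,"z":0,"yaw":-1,"gripper":0.1},{"x":0,"y":0,"z":0,"yaw":-1.0,"gripper":0.1},{"x":3.91,"y":1.21,"z":0,"yaw":0,"gripper":0.1},{"x":3.91,"y":1.22,"z":0,"yaw":0,"gripper":0.1},{"x":3.91,"y":1.22,"z":0,"yaw":0,"gripper":0.1},{"x":3.91,"y":1.22,"z":0,"yaw":0,"gripper":0.1},{"x":3.91,"y":1.22,"z":0,"yaw":0,"gripper":0.1},{"x":3.91,"y":1.22,"z":0,"yaw":0,"gripper":0.1},{"x":3.91,"y":1.22,"z":0,"yaw":0,"gripper":0.1},{"x":3.91,"y":1.22,"z":0,"yaw":0,"gripper":0.1},{"x":3.91,"y":1.22,"z":0,"yaw":0,"gripper":0.1},{"x":0,"y":0,"z":0,"yaw":0,"gripper":0.1}]'
python3 -m inch '[{"x":0,"y":0,"z":3,"yaw":-0.05,"gripper":0.1},{"x":0,"y":0,"z":4,"yaw":0,"gripper":0.1},{"x":0,"y":0,"z":2.5,"yaw":0,"gripper":0.1},{"x":0,"y":0,"z":0,"yaw":0,"gripper":0.1},{"x":0,"y":0,"z":0,"yaw":0,"gripper":0.1}]'
python3 -c "
from h import *
c=grab('wrist','w9.png'); boards(c); plan(469.4,373.7,3,107.5)"
```

```text
time_s: 11.35
ee_pos: [470.0, 379.9, 157.7]
ee_rot: [-179.9, -0.1, 107.5]
force: [0.7, -0.3, 0.6]
gripper_width: 50.4
time_s: 11.77
ee_pos: [469.8, 372.1, 63.3]
ee_rot: [-179.7, 0.1, 107.5]
force: [0.8, 0.8, 0.6]
gripper_width: 50.1
obj px [317. 208.] xy 469.1 374.3 yaw 17.5 size 46 57
obj px [305. 372.] xy 507.1 253.8 yaw -72.3 size 99 576
at [471.3 373.3  65.4] rot [-1.7994e+02  2.0000e-02  1.0746e+02] turn units -0.01 then tool cm x 0.10 y -0.16 z 6.24
```

```bash
python3 -m inch '[{"x":0.1,"y":-0.1,"z":2.5,"yaw":0,"gripper":0.1},{"x":0,"y":0,"z":2.3,"yaw":0,"gripper":0.1},{"x":0,"y":0,"z":1.3,"yaw":0,"gripper":0.1},{"x":0,"y":0,"z":0,"yaw":0,"gripper":0.1}]'
python3 -m inch '[{"x":0,"y":0,"z":0,"yaw":0,"gripper":-1},{"x":0,"y":0,"z":0,"yaw":0,"gripper":-1},{"x":0,"y":0,"z":0,"yaw":0,"gripper":-1},{"x":0,"y":0,"z":0,"yaw":0,"gripper":-1},{"x":0,"y":0,"z":0,"yaw":0,"gripper":-1},{"x":0,"y":0,"z":0,"yaw":0,"gripper":-1},{"x":0,"y":0,"z":0,"yaw":0,"gripper":-1},{"x":0,"y":0,"z":0,"yaw":0,"gripper":-1}]' 35
python3 -m inch '[{"x":0,"y":0,"z":-1,"yaw":0,"gripper":-1},{"x":0,"y":0,"z":-3,"yaw":0,"gripper":-1},{"x":0,"y":0,"z":-4,"yaw":0,"gripper":-1},{"x":0,"y":0,"z":-4,"yaw":1,"gripper":-1},{"x":0,"y":0,"z":-3.7,"yaw":1,"gripper":-1},{"x":0,"y":0,"z":0,"yaw":0.04,"gripper":-1},{"x":0,"y":0,"z":0,"yaw":0,"gripper":-1}]'
python3 -c "
from h import *
a=np.radians(7.2);plan(531.5+62*np.cos(a),13+62*np.sin(a),160,97.2)"
```

```text
time_s: 12.15
ee_pos: [469.5, 373.6, 4.0]
ee_rot: [-179.9, 0.0, 107.5]
force: [-0.2, 0.7, 0.5]
gripper_width: 50.3
time_s: 12.82
ee_pos: [470.5, 374.7, 6.0]
ee_rot: [179.9, -0.0, 107.5]
force: [0.3, -0.0, 6.9]
gripper_width: 22.0
time_s: 13.4
ee_pos: [471.0, 375.1, 164.7]
ee_rot: [179.7, -0.2, 97.3]
force: [0.3, -0.3, -0.7]
gripper_width: 21.5
at [471.  375.1 164.7] rot [ 1.7971e+02 -1.7000e-01  9.7310e+01] turn units 0.02 then tool cm x -36.68 y 7.66 z 0.47
```

```bash
python3 -m inch '[{"x":-3.66,"y":0.78,"z":0,"yaw":0,"gripper":-1},{"x":-3.66,"y":0.78,"z":0,"yaw":0,"gripper":-1},{"x":-3.66,"y":0.78,"z":0,"yaw":0,"gripper":-1},{"x":-3.66,"y":0.78,"z":0,"yaw":0,"gripper":-1},{"x":-3.66,"y":0.78,"z":0,"yaw":0,"gripper":-1},{"x":-3.66,"y":0.78,"z":0,"yaw":0,"gripper":-1},{"x":-3.66,"y":0.78,"z":0,"yaw":0,"gripper":-1},{"x":-3.66,"y":0.78,"z":0,"yaw":0,"gripper":-1},{"x":-3.66,"y":0.78,"z":0,"yaw":0,"gripper":-1},{"x":-3.66,"y":0.78,"z":0,"yaw":0,"gripper":-1},{"x":0,"y":0,"z":0,"yaw":0,"gripper":-1},{"x":0,"y":0,"z":0,"yaw":0,"gripper":-1}]'
python3 -m inch '[{"x":0,"y":0,"z":4,"yaw":0,"gripper":-1},{"x":0,"y":0,"z":4,"yaw":0,"gripper":-1},{"x":0,"y":0,"z":0,"yaw":0,"gripper":-1},{"x":0,"y":0,"z":0,"yaw":0,"gripper":-1}]'
python3 -c "
from h import *
a=np.radians(7.2);plan(531.5+62*np.cos(a),13+62*np.sin(a),34,97.2); c=grab('wrist','w10.png')"
```

```text
time_s: 14.4
ee_pos: [592.7, 19.3, 159.5]
ee_rot: [-179.8, -0.0, 97.1]
force: [0.2, 1.1, -0.8]
gripper_width: 21.8
time_s: 14.73
ee_pos: [591.0, 22.3, 79.5]
ee_rot: [-179.6, -0.1, 97.4]
force: [0.3, -0.3, -0.1]
gripper_width: 21.8
at [591.   22.3  79.5] rot [-1.7959e+02 -7.0000e-02  9.7370e+01] turn units 0.03 then tool cm x -0.17 y 0.18 z 4.55
```

View pics/w10.png

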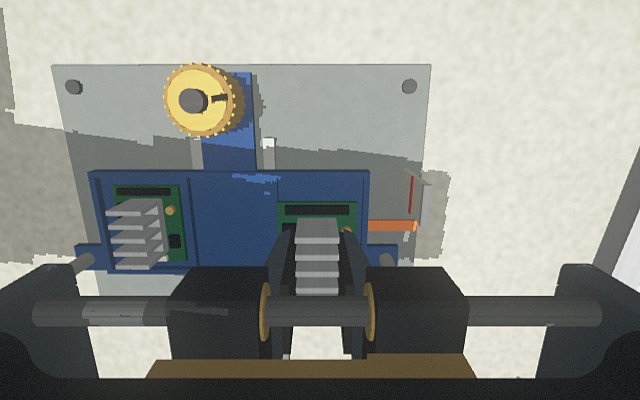

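The wrist view shows the first board seated in nest 0 at (145,222), and the held board at (317,245) over nest 2, whose inside spans about 280–362 px. I'll shift 1.5 mm to +x and lower.

```bash
python3 -m inch '[{"x":-0.05,"y":0.15,"z":2.5,"yaw":0,"gripper":-1},{"x":0,"y":0,"z":1.8,"yaw":0,"gripper":-1},{"x":0,"y":0,"z":0.3,"yaw":0,"gripper":-1},{"x":0,"y":0,"z":0.15,"yaw":0,"gripper":-1},{"x":0,"y":0,"z":0,"yaw":0,"gripper":-1}]'
```

```text
time_s: 15.2
ee_pos: [596.6, 21.1, 36.2]
ee_rot: [179.8, 0.0, 97.3]
force: [0.1, 0.0, -0.6]
gripper_width: 21.7
```

```bash
python3 -m inch '[{"x":0,"y":0,"z":0.2,"yaw":0,"gripper":-1},{"x":0,"y":0,"z":0,"yaw":0,"gripper":-1}]'
python3 -m inch '[{"x":0,"y":0,"z":0.1,"yaw":0,"gripper":-1},{"x":0,"y":0,"z":0,"yaw":0,"gripper":-1}]'
```

```text
time_s: 15.37
ee_pos: [596.8, 21.0, 34.0]
ee_rot: [179.8, 0.0, 97.3]
force: [-0.6, 0.7, 2.0]
gripper_width: 21.9
time_s: 15.53
ee_pos: [596.8, 21.0, 34.0]
ee_rot: [179.8, 0.0, 97.3]
force: [-0.8, 0.9, 9.3]
gripper_width: 21.8
```

```bash
python3 -m inch '[{"x":0,"y":0,"z":0,"yaw":0,"gripper":-0.3},{"x":0,"y":0,"z":0,"yaw":0,"gripper":0},{"x":0,"y":0,"z":0,"yaw":0,"gripper":0},{"x":0,"y":0,"z":0,"yaw":0,"gripper":0},{"x":0,"y":0,"z":0,"yaw":0,"gripper":0}]'
python3 -m inch '[{"x":0,"y":0,"z":-3,"yaw":0,"gripper":0},{"x":0,"y":0,"z":-4,"yaw":0,"gripper":0},{"x":0,"y":0,"z":-4,"yaw":0,"gripper":0},{"x":0,"y":0,"z":-2,"yaw":0,"gripper":0},{"x":0,"y":0,"z":0,"yaw":0,"gripper":0}]'
python3 -c "
from h import *
c=grab('wrist','w11.png'); boards(c,zr=32); t=grab('top','t11.png'); st()
a=cv2.resize(t[0][180:280,265:475],None,fx=3.8,fy=3.8,interpolation=cv2.INTER_CUBIC)[:,:640]; cv2.imwrite('pics/m11.png',cv2.resize(np.vstack([c[0][:300],cv2.resize(t[0][175:275,265:475],(640,305),interpolation=cv2.INTER_CUBIC)]),(635,600)))"
```

```text
time_s: 15.95
ee_pos: [595.1, 20.8, 31.1]
ee_rot: [-180.0, -0.0, 97.3]
force: [0.5, -0.4, 0.3]
gripper_width: 45.5
time_s: 16.37
ee_pos: [598.6, 20.8, 167.0]
ee_rot: [179.4, 0.1, 97.3]
force: [0.8, 0.3, -0.2]
gripper_width: 45.6
obj px [596. 188.] xy 873.2 53.8 yaw -0.1 size 62 102
obj px [187. 186.] xy 471.9 5.5 yaw 7.1 size 47 59
obj px [313. 187.] xy 596.7 20.9 yaw 7.1 size 46 57
obj px [610. 366.] xy 947.7 -149.6 yaw 23.0 size 99 123
obj px [ 44. 382.] xy 335.5 -223.3 yaw -83.5 size 82 153
obj px [454. 391.] xy 773.5 -202.0 yaw -80.2 size 38 243
obj px [203. 390.] xy 503.5 -228.8 yaw -83.5 size 34 126
16.47 [595.3  20.8 161.6] [179.9   0.   97.3] F [-0.1 -0.7 -0.5] w 45.6 q [ 1. 22. 91.  0. 68. -6.]
```

View pics/m11.png

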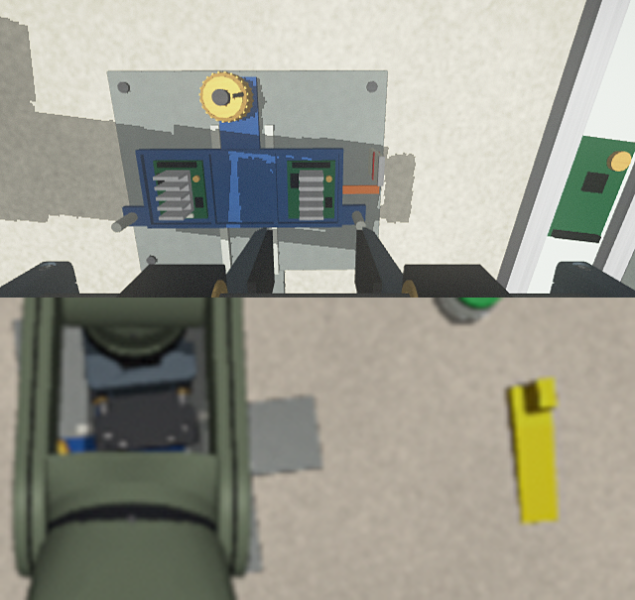

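Both boards are flat in their nests: at z=32 their outlines measure 47x59 and 46x57 mm, at (472,5.5) and (597,21). Next is the wedge.

```bash
python3 -m inch '[{"x":-3.7,"y":-0.58,"z":0,"yaw":0,"gripper":0},{"x":-3.7,"y":-0.58,"z":0,"yaw":0,"gripper":0},{"x":-3.7,"y":-0.58,"z":0,"yaw":0,"gripper":0},{"x":-3.7,"y":-0.58,"z":0,"yaw":0,"gripper":0},{"x":-3.7,"y":-0.58,"z":0,"yaw":0,"gripper":0},{"x":-3.7,"y":-0.58,"z":0,"yaw":0,"gripper":0},{"x":-3.7,"y":-0.58,"z":0,"yaw":0,"gripper":0},{"x":-3.7,"y":-0.58,"z":0,"yaw":0,"gripper":0},{"x":-3.7,"y":-0.58,"z":0,"yaw":0,"gripper":0},{"x":-3.7,"y":-0.58,"z":0,"yaw":0,"gripper":0},{"x":0,"y":0,"z":0,"yaw":0,"gripper":0}]'
python3 -m inch '[{"x":0,"y":0,"z":0,"yaw":-1,"gripper":0},{"x":0,"y":0,"z":0,"yaw":-1,"gripper":0},{"x":0,"y":0,"z":0,"yaw":-1,"gripper":0},{"x":0,"y":0,"z":0,"yaw":-1,"gripper":0},{"x":0,"y":0,"z":0,"yaw":-1,"gripper":0},{"x":0,"y":0,"z":0,"yaw":-1,"gripper":0},{"x":0,"y":0,"z":0,"yaw":-1,"gripper":0},{"x":0,"y":0,"z":0,"yaw":-1,"gripper":0},{"x":0,"y":0,"z":0,"yaw":-1,"gripper":0}]'
python3 -m inch '[{"x":0,"y":0,"z":0,"yaw":-1,"gripper":0},{"x":0,"y":0,"z":0,"yaw":-1,"gripper":0},{"x":0,"y":0,"z":0,"yaw":-1,"gripper":0},{"x":0,"y":0,"z":0,"yaw":-1,"gripper":0},{"x":0,"y":0,"z":0,"yaw":-1,"gripper":0},{"x":0,"y":0,"z":0,"yaw":-1,"gripper":0},{"x":0,"y":0,"z":0,"yaw":-1,"gripper":0},{"x":0,"y":0,"z":0,"yaw":-1,"gripper":0},{"x":0,"y":0,"z":0,"yaw":-1,"gripper":0},{"x":0,"y":0,"z":0,"yaw":0,"gripper":0}]'
python3 -c "
from h import *
c=grab('wrist','w12.png'); st()
hsv=cv2.cvtColor(c[0],cv2.COLOR_BGR2HSV); m=cv2.inRange(hsv,(20,110,60),(36,255,255)); m[330:]=0
n,l,s,ce=cv2.connectedComponentsWithStats(m)
for i in range(1,n):
  if s[i,4]>200: print(s[i],ce[i])
"
```

```text
time_s: 17.38
ee_pos: [582.5, -360.0, 157.6]
ee_rot: [-179.8, 0.0, 97.0]
force: [0.3, -0.0, -0.1]
gripper_width: 45.8
time_s: 18.13
ee_pos: [583.5, -352.4, 158.4]
ee_rot: [-180.0, -0.3, 142.5]
force: [-0.7, -0.2, -0.2]
gripper_width: 45.6
time_s: 18.97
ee_pos: [583.6, -352.5, 158.6]
ee_rot: [179.8, -0.2, -172.6]
force: [-0.5, -0.4, -0.4]
gripper_width: 45.7
19.02 [ 583.7 -352.6  158.9] [ 179.8   -0.2 -172.8] F [ 0.3 -0.1  0.4] w 45.4 q [ -32.   30.   78.    0.   73. -129.]
[ 294   67   42  156 5507] [313.82513165 140.34646813]
```

View pics/w12.png

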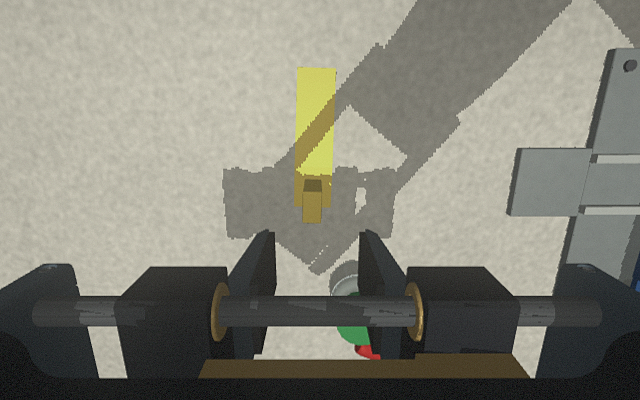

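The wrist view shows the wedge with its tip edge at (297–336,68), the tab top at (303–322,192–222), and the fixture tongue at (550,180).

Run:
```python
from h import *
c=load('w12.png')
p,e=fit(c,[[65,18,3],[65,-18,3],[-37,8,69],[-37,-8,69],[-65,-8,69],[-65,8,69]],[[296.5,67.5],[336,68.5],[303,192],[322,192],[321.5,222.5],[302.5,222.5]],[533,-360,187]);print(p.round(2),e.round(1).tolist())
a=np.radians(p[2]); t=p[:2]-51*np.array([np.cos(a),np.sin(a)]); print('tab',t.round(1)); plan(*t,32,p[2])
p,e=fit(c,[[65,18,3],[65,-18,3],[-25,18,21],[-25,-18,21]],[[296.5,67.5],[336,68.5],[294.5,175],[332,175]],[533,-360,187]);print(p.round(2),e.round(1).tolist())
```

```text
[ 535.13 -360.81  185.57] [[0.3, -0.8], [-0.4, -0.5], [0.1, -0.5], [0.4, 0.1], [-0.3, 1.4], [-0.1, 0.9]]
tab [ 585.9 -355.9]
at [ 583.7 -352.6  158.9] rot [ 179.84   -0.18 -172.81] turn units 0.32 then tool cm x -0.18 y -0.34 z 12.69
[ 537.26 -360.61  185.48] [[0.3, 1.7], [-0.4, 2.0], [-0.1, -6.4], [0.1, -5.3]]
```

```bash
python3 -m inch '[{"x":-0.18,"y":-0.34,"z":2,"yaw":0.32,"gripper":0},{"x":0,"y":0,"z":4,"yaw":0,"gripper":0},{"x":0,"y":0,"z":4,"yaw":0,"gripper":0},{"x":0,"y":0,"z":2,"yaw":0,"gripper":0},{"x":0,"y":0,"z":1.3,"yaw":0,"gripper":0},{"x":0,"y":0,"z":0,"yaw":0,"gripper":0}]'
python3 -m inch '[{"x":0,"y":0,"z":0,"yaw":0,"gripper":-1},{"x":0,"y":0,"z":0,"yaw":0,"gripper":-1},{"x":0,"y":0,"z":0,"yaw":0,"gripper":-1},{"x":0,"y":0,"z":0,"yaw":0,"gripper":-1},{"x":0,"y":0,"z":0,"yaw":0,"gripper":-1},{"x":0,"y":0,"z":0,"yaw":0,"gripper":-1},{"x":0,"y":0,"z":0,"yaw":0,"gripper":-1},{"x":0,"y":0,"z":0,"yaw":0,"gripper":-1},{"x":0,"y":0,"z":0,"yaw":0,"gripper":-1}]' 45
```

```text
time_s: 19.52
ee_pos: [583.9, -354.6, 23.0]
ee_rot: [179.6, -0.4, -174.4]
force: [-0.9, 0.3, 0.4]
gripper_width: 45.6
time_s: 20.27
ee_pos: [587.2, -356.9, 29.2]
ee_rot: [-180.0, 0.1, -174.3]
force: [-1.0, 1.9, 5.9]
gripper_width: 15.4
```

```bash
python3 -m inch '[{"x":0,"y":0,"z":-2,"yaw":0,"gripper":-1},{"x":0,"y":0,"z":-4,"yaw":0,"gripper":-1},{"x":0,"y":0,"z":-4,"yaw":0,"gripper":-1},{"x":0,"y":0,"z":0,"yaw":1,"gripper":-1},{"x":0,"y":0,"z":0,"yaw":1,"gripper":-1},{"x":0,"y":0,"z":0,"yaw":1,"gripper":-1},{"x":0,"y":0,"z":0,"yaw":1,"gripper":-1},{"x":0,"y":0,"z":0,"yaw":1,"gripper":-1},{"x":0,"y":0,"z":0,"yaw":1,"gripper":-1},{"x":0,"y":0,"z":0,"yaw":1,"gripper":-1},{"x":0,"y":0,"z":0,"yaw":1,"gripper":-1},{"x":0,"y":0,"z":0,"yaw":1,"gripper":-1}]'
python3 -m inch '[{"x":0,"y":0,"z":0,"yaw":1,"gripper":-1},{"x":0,"y":0,"z":0,"yaw":1,"gripper":-1},{"x":0,"y":0,"z":0,"yaw":1,"gripper":-1},{"x":0,"y":0,"z":0,"yaw":1,"gripper":-1},{"x":0,"y":0,"z":0,"yaw":1,"gripper":-1},{"x":0,"y":0,"z":0,"yaw":1,"gripper":-1},{"x":0,"y":0,"z":0,"yaw":1,"gripper":-1},{"x":0,"y":0,"z":0,"yaw":1,"gripper":-1},{"x":0,"y":0,"z":0,"yaw":0.7,"gripper":-1},{"x":0,"y":0,"z":0,"yaw":0,"gripper":-1}]'
python3 -c "
from h import *
plan(552,-146.7,110,97.3)"
```

```text
time_s: 21.27
ee_pos: [586.3, -356.6, 127.2]
ee_rot: [-180.0, -0.1, 140.4]
force: [0.3, -0.1, -1.0]
gripper_width: 15.9
time_s: 22.1
ee_pos: [586.4, -356.6, 127.3]
ee_rot: [-179.9, -0.1, 97.1]
force: [0.1, 0.1, -1.7]
gripper_width: 16.0
at [ 586.4 -356.6  127.3] rot [-1.7993e+02 -5.0000e-02  9.7120e+01] turn units -0.04 then tool cm x 21.26 y -0.74 z 1.73
```

```bash
python3 -m inch '[{"x":3.54,"y":-0.12,"z":0,"yaw":-0.04,"gripper":-1},{"x":3.54,"y":-0.12,"z":0,"yaw":0,"gripper":-1},{"x":3.54,"y":-0.12,"z":0,"yaw":0,"gripper":-1},{"x":3.54,"y":-0.12,"z":0,"yaw":0,"gripper":-1},{"x":3.54,"y":-0.12,"z":0,"yaw":0,"gripper":-1},{"x":3.54,"y":-0.12,"z":0,"yaw":0,"gripper":-1},{"x":0,"y":0,"z":2,"yaw":0,"gripper":-1},{"x":0,"y":0,"z":2,"yaw":0,"gripper":-1},{"x":0,"y":0,"z":2,"yaw":0,"gripper":-1},{"x":0,"y":0,"z":0,"yaw":0,"gripper":-1},{"x":0,"y":0,"z":0,"yaw":0,"gripper":-1},{"x":0,"y":0,"z":0,"yaw":0,"gripper":-1}]'
python3 -c "
from h import *
c=grab('wrist','w13.png'); plan(552,-146.7,38,97.3)"
```

```text
time_s: 23.1
ee_pos: [553.2, -147.3, 69.0]
ee_rot: [179.9, 0.0, 97.4]
force: [0.2, -0.6, -1.6]
gripper_width: 15.6
at [ 553.5 -147.5   69.4] rot [1.7988e+02 5.0000e-02 9.7390e+01] turn units 0.02 then tool cm x 0.10 y -0.14 z 3.14
```

View pics/w13.png

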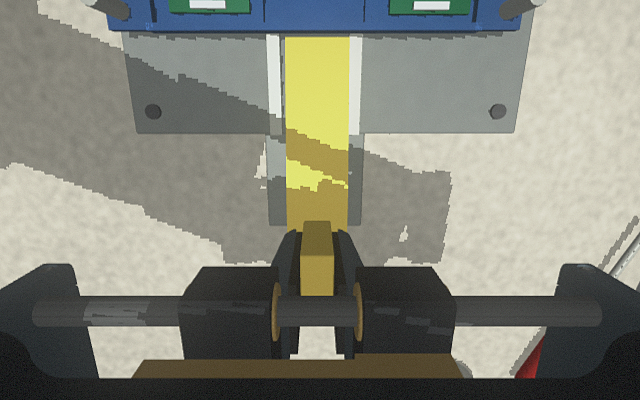

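The wedge at columns 286–349 sits over the channel, whose rails' inner edges are at 283 and 349. Tip is close to the tray's front edge at row 32, so I'll back off 8 mm and lower.

```bash
python3 -m inch '[{"x":-0.8,"y":-0.1,"z":0.5,"yaw":0,"gripper":-1},{"x":0,"y":0,"z":1,"yaw":0,"gripper":-1},{"x":0,"y":0,"z":1,"yaw":0,"gripper":-1},{"x":0,"y":0,"z":0,"yaw":0,"gripper":-1},{"x":0,"y":0,"z":0,"yaw":0,"gripper":-1}]'
python3 -m inch '[{"x":0,"y":0,"z":0.3,"yaw":0,"gripper":-1},{"x":0,"y":0,"z":0,"yaw":0,"gripper":-1}]'
python3 -m inch '[{"x":0,"y":0,"z":0.2,"yaw":0,"gripper":-1},{"x":0,"y":0,"z":0,"yaw":0,"gripper":-1}]'
```

```text
time_s: 23.57
ee_pos: [551.7, -154.9, 42.1]
ee_rot: [-179.9, -0.1, 97.4]
force: [-0.3, 1.2, -2.1]
gripper_width: 15.7
time_s: 23.73
ee_pos: [552.5, -154.9, 39.9]
ee_rot: [-180.0, -0.0, 97.4]
force: [-1.3, 1.3, -0.6]
gripper_width: 16.1
time_s: 23.9
ee_pos: [552.9, -155.1, 39.2]
ee_rot: [179.9, 0.0, 97.4]
force: [-1.8, 1.0, 3.3]
gripper_width: 15.8
```

```bash
python3 -m inch '[{"x":0.8,"y":0,"z":0,"yaw":0,"gripper":-1},{"x":0.8,"y":0,"z":0,"yaw":0,"gripper":-1},{"x":0.8,"y":0,"z":0,"yaw":0,"gripper":-1},{"x":0.8,"y":0,"z":0,"yaw":0,"gripper":-1},{"x":0.8,"y":0,"z":0,"yaw":0,"gripper":-1},{"x":0,"y":0,"z":0,"yaw":0,"gripper":-1},{"x":0,"y":0,"z":0,"yaw":0,"gripper":-1}]' 55
python3 -m inch '[{"x":0.5,"y":0,"z":0,"yaw":0,"gripper":-1},{"x":0.5,"y":0,"z":0,"yaw":0,"gripper":-1},{"x":0.5,"y":0,"z":0,"yaw":0,"gripper":-1},{"x":0.5,"y":0,"z":0,"yaw":0,"gripper":-1},{"x":0,"y":0,"z":0,"yaw":0,"gripper":-1},{"x":0,"y":0,"z":0,"yaw":0,"gripper":-1}]'
python3 -m inch '[{"x":0.4,"y":0,"z":0,"yaw":0,"gripper":-1},{"x":0.4,"y":0,"z":0,"yaw":0,"gripper":-1},{"x":0.4,"y":0,"z":0,"yaw":0,"gripper":-1},{"x":0.3,"y":0,"z":0,"yaw":0,"gripper":-1},{"x":0,"y":0,"z":0,"yaw":0,"gripper":-1},{"x":0,"y":0,"z":0,"yaw":0,"gripper":-1}]'
python3 -c "
from h import *
st()
p=telemetry.state()['ee_pos']-np.array([531.5,13,0]); a=np.radians(7.3); print('tip',-np.sin(a)*p[0]+np.cos(a)*p[1]+116,'lat',np.cos(a)*p[0]+np.sin(a)*p[1])
c=grab('scene','s13.png')"
```

```text
time_s: 24.48
ee_pos: [548.1, -113.8, 39.2]
ee_rot: [179.9, -0.0, 97.4]
force: [0.2, 1.0, 7.0]
gripper_width: 15.8
time_s: 24.98
ee_pos: [547.0, -96.6, 39.4]
ee_rot: [179.7, 0.2, 97.5]
force: [2.4, -7.3, 3.7]
gripper_width: 15.9
time_s: 25.48
ee_pos: [545.1, -82.0, 39.4]
ee_rot: [179.7, 0.2, 97.5]
force: [1.8, -8.6, 3.8]
gripper_width: 15.7
25.48 [545.1 -82.   39.4] [179.7   0.2  97.5] F [ 1.8 -8.6  3.8] w 15.7 q [-10.  25. 106.  -0.  49. -17.]
tip 20.078389986160246 lat 1.389831100455961
```

```bash
python3 -m inch '[{"x":0.4,"y":0,"z":0,"yaw":0,"gripper":-1},{"x":0.4,"y":0,"z":0,"yaw":0,"gripper":-1},{"x":0.4,"y":0,"z":0,"yaw":0,"gripper":-1},{"x":0.4,"y":0,"z":0,"yaw":0,"gripper":-1},{"x":0,"y":0,"z":0,"yaw":0,"gripper":-1},{"x":0,"y":0,"z":0,"yaw":0,"gripper":-1}]'
python3 - <<'E'
from h import *
st()
p=telemetry.state()['ee_pos']-np.array([531.5,13,0]); a=np.radians(7.3); print('tip',-np.sin(a)*p[0]+np.cos(a)*p[1]+116,'lat',np.cos(a)*p[0]+np.sin(a)*p[1])
c=grab('wrist','w14.png'); s=grab('scene','s14.png')
def ext(fn,box=None):
    im=load(fn)[0]; h=cv2.cvtColor(im,cv2.COLOR_BGR2HSV); H,S,V=[h[...,i].astype(int) for i in range(3)]
    for n,m in (('orange',(H>5)&(H<18)&(S>150)&(V>120)),('red',((H<4)|(H>174))&(S>150)&(V>60))):
        nn,l,st_,ce=cv2.connectedComponentsWithStats(m.astype(np.uint8))
        for i in range(1,nn):
            if st_[i,4]>8 and st_[i,1]<270: print(fn,n,st_[i].tolist(),ce[i].round(1))
for f in('w6.png','w7.png','w10.png','w11.png','w14.png','scene0.png','s13.png','s14.png'): ext(f)
a1=c[0][0:130,380:640]; s1=s[0][190:260,280:400]; s0=load('scene0.png')[0][190:260,280:400]
o=np.vstack([cv2.resize(a1,(600,300),interpolation=cv2.INTER_CUBIC),np.hstack([cv2.resize(x,(300,175),interpolation=cv2.INTER_CUBIC) for x in(s0,s1)])]); cv2.imwrite('pics/m14.png',o)
E
```

```text
time_s: 26.03
ee_pos: [542.9, -65.8, 39.4]
ee_rot: [179.7, 0.2, 97.5]
force: [3.0, -8.0, 4.1]
gripper_width: 15.7
26.03 [542.9 -65.8  39.4] [179.7   0.2  97.5] F [ 3.  -8.   4.1] w 15.7 q [ -8.  25. 106.  -0.  49. -15.]
tip 36.36070049786957 lat 1.2627332055519158
w6.png orange [441, 85, 41, 20, 151] [462.5  98.4]
w6.png red [479, 51, 3, 24, 25] [480.   62.3]
w6.png red [477, 76, 2, 8, 9] [477.9  79.9]
w7.png orange [540, 213, 51, 17, 488] [565.3 224.2]
w7.png red [590, 177, 11, 36, 49] [595.1 194.1]
w10.png orange [368, 220, 49, 11, 487] [391.3 224.7]
w10.png red [412, 181, 1, 9, 9] [412. 185.]
w10.png red [410, 191, 3, 23, 24] [410.6 202. ]
w11.png orange [346, 187, 36, 8, 239] [362.5 190.6]
w11.png red [376, 160, 1, 10, 10] [376.  164.5]
w14.png orange [504, 86, 71, 33, 1026] [539.6 109.1]
w14.png red [560, 29, 13, 57, 100] [566.3  57.4]
scene0.png orange [328, 223, 5, 11, 33] [329.7 228.1]
scene0.png red [184, 263, 39, 18, 395] [202.1 271.3]
s13.png orange [328, 221, 5, 11, 33] [329.8 226.4]
s13.png red [184, 263, 39, 18, 399] [202.3 271.4]
s14.png orange [328, 220, 5, 11, 36] [329.8 225.2]
s14.png red [184, 263, 39, 18, 397] [202.1 271.4]
```

View pics/m14.png

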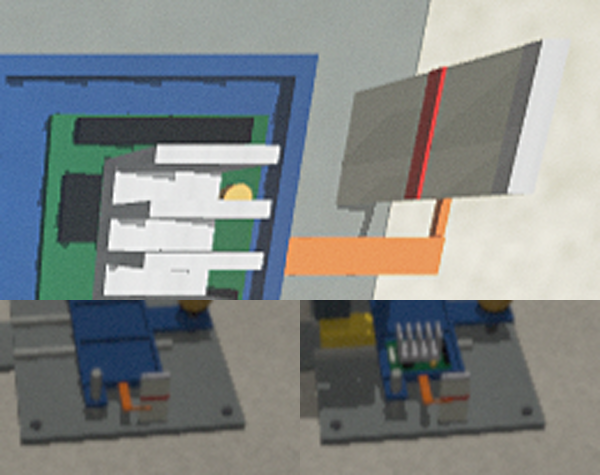

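Run:
```python
from h import *
a=np.radians(7.3);R=np.array([[np.cos(a),np.sin(a)],[-np.sin(a),np.cos(a)]])
def meas(fn):
    c=load(fn); h=cv2.cvtColor(cv2.resize(c[0],None,fx=4,fy=4,interpolation=cv2.INTER_CUBIC),cv2.COLOR_BGR2HSV); H,S,V=[h[...,i].astype(int) for i in range(3)]
    def pts(m): 
        n,l,s,ce=cv2.connectedComponentsWithStats(m.astype(np.uint8)); i=1+np.argmax(s[1:,4]*(s[1:,1]<1080)); return (np.argwhere(l==i)[:,::-1]+.5)/4-.5
    o=pts((H>5)&(H<18)&(S>140)&(V>110)); r=pts(((H<4)|(H>174))&(S>130)&(V>60)&(np.arange(h.shape[0])[:,None]<920))
    oc=o[np.argmax(o.sum(1))]; v=r[:,1]; f=np.polyfit(v,r[:,0],1); rc=np.array([np.polyval(f,v.max()),v.max()]); rt=np.array([np.polyval(f,v.min()),v.min()])
    B=ray(c,rc,39)[0,:2]; T=ray(c,rt,39)[0,:2]
    return c,oc,rc,B,T
ref=[]
for f in('w7.png','w10.png','w11.png'):
    c,oc,rc,B,T=meas(f); d=R@(ray(c,oc,30)[0,:2]-B); print(f,oc,rc,'bandlen',np.round(R@(T-B),1),'d',d.round(1)); ref.append(d)
c,oc,rc,B,T=meas('w14.png'); print(oc,rc,'bandlen',np.round(R@(T-B),1))
for z in np.arange(34,46,1.): print(z,(R@(ray(c,oc,z)[0,:2]-B)).round(1))
# scene cam lift estimate at pointer location
P=np.array([531.5,13])+R.T@[118,5]
for f in('scene0.png','s13.png','s14.png'):
    s=load(f); h=cv2.cvtColor(s[0],cv2.COLOR_BGR2HSV).astype(float); m=(h[...,0]>4)&(h[...,0]<20)&(h[...,1]>120); m[:210]=0;m[245:]=0;m[:,:315]=0;m[:,345:]=0
    q=np.argwhere(m); print(f,len(q),q.mean(0).round(2))
s=load('scene0.png'); print((proj(s,[*P,30])-proj(s,[*P,39])).round(2))
```

```text
w7.png [586.875 229.125] [590.71532486 212.625     ] bandlen [-0.5 25.7] d [  7.8 -15.5]
w10.png [416.125 229.625] [409.46789486 213.375     ] bandlen [-0.1 26.1] d [  8.4 -15.4]
w11.png [381.125 194.125] [375.1579032 180.375    ] bandlen [-0.1 25. ] d [  8.2 -15.8]
[568.875 117.625] [560.35965822  85.625     ] bandlen [-0.1 26.1]
34.0 [ 11.5 -15.9]
35.0 [ 10.8 -15.9]
36.0 [ 10.  -15.8]
37.0 [  9.3 -15.8]
38.0 [  8.6 -15.8]
39.0 [  7.8 -15.7]
40.0 [  7.1 -15.7]
41.0 [  6.4 -15.6]
42.0 [  5.6 -15.6]
43.0 [  4.9 -15.5]
44.0 [  4.2 -15.5]
45.0 [  3.4 -15.4]
scene0.png 51 [228.86 330.88]
s13.png 59 [226.78 331.32]
s14.png 57 [226.21 331.33]
[[-0.14  2.88]]
```

Measured against the band in the same image, the pointer is at z≈38.6 (lift 8.6 mm). The scene crop also shows it level with the band. I'll push 2 mm more, release and retreat.

```bash
python3 -m inch '[{"x":0.1,"y":0,"z":0,"yaw":0,"gripper":-1},{"x":0.1,"y":0,"z":0,"yaw":0,"gripper":-1},{"x":0,"y":0,"z":0,"yaw":0,"gripper":-1},{"x":0,"y":0,"z":0,"yaw":0,"gripper":-1},{"x":0,"y":0,"z":0,"yaw":0,"gripper":-0.5},{"x":0,"y":0,"z":0,"yaw":0,"gripper":-0.2},{"x":0,"y":0,"z":0,"yaw":0,"gripper":-0.2},{"x":0,"y":0,"z":0,"yaw":0,"gripper":-0.2},{"x":0,"y":0,"z":0,"yaw":0,"gripper":-0.2}]'
python3 -m inch '[{"x":0,"y":0,"z":-2,"yaw":0,"gripper":-0.2},{"x":0,"y":0,"z":-4,"yaw":0,"gripper":-0.2},{"x":0,"y":0,"z":-4,"yaw":0,"gripper":-0.2},{"x":0,"y":0,"z":-2,"yaw":0,"gripper":-0.2},{"x":0,"y":0,"z":0,"yaw":0,"gripper":-0.2},{"x":0,"y":0,"z":0,"yaw":0,"gripper":-0.2}]'
cat >> h.py <<'E'
def gauge(c):
    a=np.radians(7.3);R=np.array([[np.cos(a),np.sin(a)],[-np.sin(a),np.cos(a)]])
    h=cv2.cvtColor(cv2.resize(c[0],None,fx=4,fy=4,interpolation=cv2.INTER_CUBIC),cv2.COLOR_BGR2HSV); H,S,V=[h[...,i].astype(int) for i in range(3)]
    def pts(m): 
        n,l,s,ce=cv2.connectedComponentsWithStats(m.astype(np.uint8)); i=1+np.argmax(s[1:,4]*(s[1:,1]<1080)); return (np.argwhere(l==i)[:,::-1]+.5)/4-.5
    o=pts((H>5)&(H<18)&(S>140)&(V>110)); r=pts(((H<4)|(H>174))&(S>130)&(V>60)&(np.arange(h.shape[0])[:,None]<920))
    oc=o[np.argmax(o.sum(1))]; v=r[:,1]; f=np.polyfit(v,r[:,0],1); B=ray(c,[np.polyval(f,v.max()),v.max()],39)[0,:2]; T=ray(c,[np.polyval(f,v.min()),v.min()],39)[0,:2]
    zs=np.arange(28,50,.1); d=[(R@(ray(c,oc,z)[0,:2]-B)) for z in zs]; i=np.argmin([abs(x[0]-8.1) for x in d]); print('gauge z %.1f'%zs[i],d[i].round(1),'len',(R@(T-B)).round(1),oc)
E
python3 - <<'E'
from h import *
c=grab('wrist','w15.png'); st(); gauge(c)
# nut: gold blob
h=cv2.cvtColor(c[0],cv2.COLOR_BGR2HSV); m=cv2.inRange(h,(15,80,90),(32,255,255)); m[200:]=0
n,l,s,ce=cv2.connectedComponentsWithStats(m)
for i in range(1,n):
    if s[i,4]>150: print(s[i],ce[i],ray(c,ce[i],75)[0].round(1))
E
```

```text
time_s: 26.88
ee_pos: [540.2, -62.2, 37.9]
ee_rot: [-180.0, -0.0, 97.4]
force: [0.2, 0.6, 0.0]
gripper_width: 36.5
time_s: 27.38
ee_pos: [541.0, -62.6, 159.1]
ee_rot: [179.9, 0.0, 97.4]
force: [-0.3, -0.1, -0.5]
gripper_width: 36.4
27.43 [539.9 -62.5 157.6] [-179.9   -0.    97.4] F [ 0.8 -0.1 -0.3] w 36.0 q [ -8.  17.  98.   0.  65. -15.]
gauge z 38.8 [  8.1 -15.6] len [ 0.  25.4] [469.875 114.875]
[293   0  47  20 668] [315.74251497   7.55239521] [522.   81.8  75. ]
[ 299  156   39   44 1679] [317.96426444 177.70577725] [539.  -37.8  75. ]
```

Run:
```python
from h import *
for f,z0 in(('w7.png',80),('w10.png',80),('w11.png',80),('w15.png',80)):
    c=load(f); h=cv2.cvtColor(c[0],cv2.COLOR_BGR2HSV); m=cv2.inRange(h,(15,80,150),(32,255,255)); m[150:]=0
    n,l,s,ce=cv2.connectedComponentsWithStats(m); i=1+np.argmax(s[1:,4])
    p=np.argwhere(l==i)[:,::-1]
    (x,y),r=cv2.minEnclosingCircle(p.astype(np.float32)); print(f,s[i],'circ',(round(x,1),round(y,1)),round(r,1),'->',ray(c,(x,y),77)[0].round(1))
plan(520.7,97.3,157,97.4)
```

```text
w7.png [ 401   62   73   75 3420] circ (437.7, 99.3) 39.5 -> [520.2  97.5  77. ]
w10.png [ 163   63   73   75 3343] circ (198.5, 100.0) 39.4 -> [519.4  97.6  77. ]
w11.png [ 200   72   51   52 1602] circ (225.0, 97.5) 26.6 -> [519.5  97.6  77. ]
w15.png [294   0  41  13 313] circ (314.0, 0.0) 20.0 -> [520.2  85.8  77. ]
at [539.9 -62.5 157.6] rot [-1.7994e+02 -3.0000e-02  9.7380e+01] turn units -0.00 then tool cm x 16.10 y 0.15 z 0.06
```

```bash
python3 -m inch '[{"x":3.2,"y":0.02,"z":0,"yaw":0,"gripper":0.3},{"x":3.2,"y":0.02,"z":0,"yaw":0,"gripper":0.3},{"x":3.2,"y":0.02,"z":0,"yaw":0,"gripper":0.3},{"x":3.2,"y":0.02,"z":0,"yaw":0,"gripper":0.3},{"x":3.2,"y":0,"z":0,"yaw":0,"gripper":0.3},{"x":0,"y":0,"z":0,"yaw":-1,"gripper":0.3},{"x":0,"y":0,"z":0,"yaw":-1,"gripper":0.3},{"x":0,"y":0,"z":0,"yaw":-1,"gripper":0.3},{"x":0,"y":0,"z":0,"yaw":-1,"gripper":0.3},{"x":0,"y":0,"z":0,"yaw":-1,"gripper":0.3},{"x":0,"y":0,"z":0,"yaw":-1,"gripper":0.3},{"x":0,"y":0,"z":0,"yaw":-1,"gripper":0.3}]'
python3 -m inch '[{"x":0,"y":0,"z":0,"yaw":-1,"gripper":0.3},{"x":0,"y":0,"z":0,"yaw":-1,"gripper":0.3},{"x":0,"y":0,"z":0,"yaw":-1,"gripper":0.3},{"x":0,"y":0,"z":0,"yaw":-1,"gripper":0.3},{"x":0,"y":0,"z":0,"yaw":-1,"gripper":0.3},{"x":0,"y":0,"z":0,"yaw":-1,"gripper":0.3},{"x":0,"y":0,"z":0,"yaw":-1,"gripper":0.3},{"x":0,"y":0,"z":0,"yaw":-1,"gripper":0.3},{"x":0,"y":0,"z":0,"yaw":-1,"gripper":0.3},{"x":0,"y":0,"z":0,"yaw":-1,"gripper":0.3},{"x":0,"y":0,"z":0,"yaw":-1,"gripper":0.3},{"x":0,"y":0,"z":0,"yaw":-1,"gripper":0.3}]'
python3 -m inch '[{"x":0,"y":0,"z":0,"yaw":-1,"gripper":0.3},{"x":0,"y":0,"z":0,"yaw":-1,"gripper":0.3},{"x":0,"y":0,"z":0,"yaw":-1,"gripper":0.3},{"x":0,"y":0,"z":0,"yaw":-1,"gripper":0.3},{"x":0,"y":0,"z":0,"yaw":-1,"gripper":0.3},{"x":0,"y":0,"z":0,"yaw":-1,"gripper":0.3},{"x":0,"y":0,"z":0,"yaw":-1,"gripper":0.3},{"x":0,"y":0,"z":0,"yaw":-1,"gripper":0.3},{"x":0,"y":0,"z":0,"yaw":0,"gripper":0.3}]'
python3 -c "
from h import *
st(); s=telemetry.state(); plan(520,97.5,51,s['ee_rot'][2])"
```

```text
time_s: 28.43
ee_pos: [519.3, 95.8, 155.8]
ee_rot: [-179.8, -0.2, 132.6]
force: [0.4, -0.5, -0.2]
gripper_width: 58.7
time_s: 29.43
ee_pos: [519.3, 95.8, 155.8]
ee_rot: [180.0, -0.3, -167.4]
force: [0.0, -0.1, -0.3]
gripper_width: 59.4
time_s: 30.18
ee_pos: [519.4, 95.8, 155.9]
ee_rot: [179.8, -0.2, -127.5]
force: [-0.5, 0.1, 0.1]
gripper_width: 59.6
30.18 [519.4  95.8 155.9] [ 179.8   -0.2 -127.5] F [-0.5  0.1  0.1] w 59.6 q [   9.   16.  100.    0.   64. -133.]
at [519.4  95.8 155.9] rot [ 179.81   -0.19 -127.55] turn units 0.00 then tool cm x -0.17 y 0.06 z 10.49
```

```bash
python3 -m inch '[{"x":-0.17,"y":0.06,"z":3,"yaw":0,"gripper":0.3},{"x":0,"y":0,"z":3,"yaw":0,"gripper":0.3},{"x":0,"y":0,"z":2.5,"yaw":0,"gripper":0.3},{"x":0,"y":0,"z":1,"yaw":0,"gripper":0.3},{"x":0,"y":0,"z":1,"yaw":0,"gripper":0.3},{"x":0,"y":0,"z":0,"yaw":0,"gripper":0.3},{"x":0,"y":0,"z":0,"yaw":0,"gripper":0.3}]'
python3 -m inch '[{"x":0,"y":0,"z":0,"yaw":0,"gripper":-0.4},{"x":0,"y":0,"z":0,"yaw":0,"gripper":-0.4},{"x":0,"y":0,"z":0,"yaw":0,"gripper":-0.4},{"x":0,"y":0,"z":0,"yaw":0,"gripper":-0.4},{"x":0,"y":0,"z":0,"yaw":0,"gripper":-0.4},{"x":0,"y":0,"z":0,"yaw":0,"gripper":-0.4}]' 25
python3 -c "
from h import *
st(); print(telemetry.state()['torque'])"
```

```text
time_s: 30.77
ee_pos: [521.8, 97.7, 53.4]
ee_rot: [-180.0, 0.0, -127.7]
force: [1.1, 0.3, 0.5]
gripper_width: 59.6
time_s: 31.27
ee_pos: [520.9, 98.6, 54.0]
ee_rot: [179.9, 0.1, -127.7]
force: [-3.6, 3.6, 7.7]
gripper_width: 35.1
31.27 [520.9  98.6  54. ] [ 1.799e+02  1.000e-01 -1.277e+02] F [-3.6  3.6  7.7] w 35.1 q [   9.   22.  107.    0.   50. -133.]
[ 0.87440843  0.75249392 -0.03713232]
```

```bash
python3 -m inch '[{"x":0,"y":0,"z":0.006,"yaw":1,"gripper":-0.4},{"x":0,"y":0,"z":0.006,"yaw":1,"gripper":-0.4},{"x":0,"y":0,"z":0.006,"yaw":1,"gripper":-0.4},{"x":0,"y":0,"z":0.006,"yaw":1,"gripper":-0.4},{"x":0,"y":0,"z":0.006,"yaw":1,"gripper":-0.4},{"x":0,"y":0,"z":0.006,"yaw":1,"gripper":-0.4},{"x":0,"y":0,"z":0.006,"yaw":1,"gripper":-0.4},{"x":0,"y":0,"z":0.006,"yaw":1,"gripper":-0.4},{"x":0,"y":0,"z":0.006,"yaw":1,"gripper":-0.4},{"x":0,"y":0,"z":0.006,"yaw":1,"gripper":-0.4},{"x":0,"y":0,"z":0.006,"yaw":1,"gripper":-0.4},{"x":0,"y":0,"z":0.006,"yaw":1,"gripper":-0.4}]'
python3 -c "
from h import *
st(); print(telemetry.state()['torque'])"
```

```text
time_s: 32.27
ee_pos: [521.5, 97.1, 53.4]
ee_rot: [-179.9, 0.0, 172.2]
force: [-2.3, -0.8, 6.0]
gripper_width: 35.1
32.27 [521.5  97.1  53.4] [-179.9    0.   172.2] F [-2.3 -0.8  6. ] w 35.1 q [  9.  23. 107.  -0.  50. -73.]
[-0.26925044  0.44721724  0.02271569]
```

```bash
python3 -m inch '[{"x":0,"y":0,"z":0.006,"yaw":1,"gripper":-0.4},{"x":0,"y":0,"z":0.006,"yaw":1,"gripper":-0.4},{"x":0,"y":0,"z":0.006,"yaw":1,"gripper":-0.4},{"x":0,"y":0,"z":0.006,"yaw":1,"gripper":-0.4},{"x":0,"y":0,"z":0.006,"yaw":1,"gripper":-0.4},{"x":0,"y":0,"z":0.006,"yaw":1,"gripper":-0.4},{"x":0,"y":0,"z":0.006,"yaw":1,"gripper":-0.4},{"x":0,"y":0,"z":0.006,"yaw":1,"gripper":-0.4},{"x":0,"y":0,"z":0.006,"yaw":1,"gripper":-0.4},{"x":0,"y":0,"z":0.006,"yaw":1,"gripper":-0.4},{"x":0,"y":0,"z":0.006,"yaw":1,"gripper":-0.4},{"x":0,"y":0,"z":0.006,"yaw":1,"gripper":-0.4}]'
python3 -c "
from h import *
st(); print(telemetry.state()['torque'])"
python3 -m inch '[{"x":0,"y":0,"z":0.006,"yaw":1,"gripper":-0.4},{"x":0,"y":0,"z":0.006,"yaw":1,"gripper":-0.4},{"x":0,"y":0,"z":0.006,"yaw":1,"gripper":-0.4},{"x":0,"y":0,"z":0.006,"yaw":1,"gripper":-0.4},{"x":0,"y":0,"z":0.006,"yaw":1,"gripper":-0.4},{"x":0,"y":0,"z":0.006,"yaw":1,"gripper":-0.4},{"x":0,"y":0,"z":0.006,"yaw":1,"gripper":-0.4},{"x":0,"y":0,"z":0.006,"yaw":1,"gripper":-0.4},{"x":0,"y":0,"z":0.006,"yaw":1,"gripper":-0.4},{"x":0,"y":0,"z":0.006,"yaw":1,"gripper":-0.4},{"x":0,"y":0,"z":0.006,"yaw":1,"gripper":-0.4},{"x":0,"y":0,"z":0.006,"yaw":1,"gripper":-0.4}]'
python3 -c "
from h import *
st(); print(telemetry.state()['torque'])"
python3 -m inch '[{"x":0,"y":0,"z":0.006,"yaw":1,"gripper":-0.4},{"x":0,"y":0,"z":0.006,"yaw":1,"gripper":-0.4},{"x":0,"y":0,"z":0.006,"yaw":1,"gripper":-0.4},{"x":0,"y":0,"z":0.006,"yaw":1,"gripper":-0.4},{"x":0,"y":0,"z":0.006,"yaw":1,"gripper":-0.4},{"x":0,"y":0,"z":0.006,"yaw":1,"gripper":-0.4},{"x":0,"y":0,"z":0.006,"yaw":1,"gripper":-0.4},{"x":0,"y":0,"z":0.006,"yaw":1,"gripper":-0.4},{"x":0,"y":0,"z":0.006,"yaw":1,"gripper":-0.4},{"x":0,"y":0,"z":0.006,"yaw":1,"gripper":-0.4},{"x":0,"y":0,"z":0.006,"yaw":1,"gripper":-0.4},{"x":0,"y":0,"z":0.006,"yaw":1,"gripper":-0.4}]'
python3 -c "
from h import *
st(); print(telemetry.state()['torque'])"
```

```text
time_s: 33.27
ee_pos: [520.3, 96.0, 52.6]
ee_rot: [-179.8, 0.1, 112.2]
force: [-3.5, -4.2, 7.1]
gripper_width: 35.4
33.27 [520.3  96.   52.6] [-1.798e+02  1.000e-01  1.122e+02] F [-3.5 -4.2  7.1] w 35.4 q [  9.  23. 108.  -0.  50. -13.]
[-0.90760047  0.92230902  0.04217939]
time_s: 34.27
ee_pos: [518.8, 96.2, 51.9]
ee_rot: [-179.9, 0.3, 52.2]
force: [-6.7, -2.7, 10.9]
gripper_width: 35.2
34.27 [518.8  96.2  51.9] [-179.9    0.3   52.2] F [-6.7 -2.7 10.9] w 35.2 q [  9.  23. 108.  -0.  50.  47.]
[-0.55183845  1.51528903  0.09547147]
time_s: 35.27
ee_pos: [518.4, 97.6, 51.2]
ee_rot: [179.9, 0.3, -7.9]
force: [-8.8, 2.5, 11.4]
gripper_width: 35.1
35.27 [518.4  97.6  51.2] [179.9   0.3  -7.9] F [-8.8  2.5 11.4] w 35.1 q [  9.  23. 108.   0.  50. 107.]
[0.34568267 1.79294593 0.08793315]
```

```bash
python3 -m inch '[{"x":0,"y":0,"z":0.002,"yaw":1,"gripper":-0.4},{"x":0,"y":0,"z":0.002,"yaw":1,"gripper":-0.4},{"x":0,"y":0,"z":0.002,"yaw":1,"gripper":-0.4},{"x":0,"y":0,"z":0.002,"yaw":1,"gripper":-0.4},{"x":0,"y":0,"z":0.002,"yaw":1,"gripper":-0.4},{"x":0,"y":0,"z":0,"yaw":0,"gripper":0.3},{"x":0,"y":0,"z":0,"yaw":0,"gripper":0.3},{"x":0,"y":0,"z":0,"yaw":0,"gripper":0.3},{"x":0,"y":0,"z":0,"yaw":0,"gripper":0.3},{"x":0,"y":0,"z":0,"yaw":0,"gripper":0.3},{"x":0,"y":0,"z":0,"yaw":0,"gripper":0.3}]'
python3 -m inch '[{"x":0,"y":0,"z":-3,"yaw":0,"gripper":0.3},{"x":0,"y":0,"z":-3,"yaw":0,"gripper":0.3},{"x":0,"y":0,"z":0,"yaw":0,"gripper":0.3},{"x":0,"y":0,"z":0,"yaw":0,"gripper":0.3}]'
python3 - <<'E'
from h import *
st(); c=grab('wrist','w16.png'); t=grab('top','t16.png')
E
python3 -m inch '[{"x":0,"y":0,"z":0,"yaw":-1,"gripper":0.3},{"x":0,"y":0,"z":0,"yaw":-1,"gripper":0.3},{"x":0,"y":0,"z":0,"yaw":-1,"gripper":0.3},{"x":0,"y":0,"z":0,"yaw":-1,"gripper":0.3},{"x":0,"y":0,"z":0,"yaw":-1,"gripper":0.3},{"x":0,"y":0,"z":0,"yaw":-1,"gripper":0.3},{"x":0,"y":0,"z":0,"yaw":-1,"gripper":0.3},{"x":0,"y":0,"z":0,"yaw":-1,"gripper":0.3},{"x":0,"y":0,"z":0,"yaw":-1,"gripper":0.3},{"x":0,"y":0,"z":0,"yaw":-1,"gripper":0.3},{"x":0,"y":0,"z":0,"yaw":-1,"gripper":0.3},{"x":0,"y":0,"z":0,"yaw":-1,"gripper":0.3}]'
python3 -m inch '[{"x":0,"y":0,"z":0,"yaw":-1,"gripper":0.3},{"x":0,"y":0,"z":0,"yaw":-1,"gripper":0.3},{"x":0,"y":0,"z":0,"yaw":-1,"gripper":0.3},{"x":0,"y":0,"z":0,"yaw":-1,"gripper":0.3},{"x":0,"y":0,"z":0,"yaw":-1,"gripper":0.3},{"x":0,"y":0,"z":0,"yaw":-1,"gripper":0.3},{"x":0,"y":0,"z":0,"yaw":-1,"gripper":0.3},{"x":0,"y":0,"z":0,"yaw":-1,"gripper":0.3},{"x":0,"y":0,"z":0,"yaw":-1,"gripper":0.3},{"x":0,"y":0,"z":0,"yaw":-1,"gripper":0.3},{"x":0,"y":0,"z":0,"yaw":-1,"gripper":0.3},{"x":0,"y":0,"z":0,"yaw":-1,"gripper":0.3}]'
python3 -m inch '[{"x":0,"y":0,"z":0,"yaw":-1,"gripper":0.3},{"x":0,"y":0,"z":0,"yaw":-1,"gripper":0.3},{"x":0,"y":0,"z":0,"yaw":-1,"gripper":0.3},{"x":0,"y":0,"z":0,"yaw":-1,"gripper":0.3},{"x":0,"y":0,"z":0,"yaw":-1,"gripper":0.3},{"x":0,"y":0,"z":0,"yaw":-1,"gripper":0.3},{"x":0,"y":0,"z":0,"yaw":-1,"gripper":0.3},{"x":0,"y":0,"z":0,"yaw":-1,"gripper":0.3},{"x":0,"y":0,"z":0,"yaw":-1,"gripper":0.3},{"x":0,"y":0,"z":0,"yaw":-1,"gripper":0.3},{"x":0,"y":0,"z":0,"yaw":-1,"gripper":0.3},{"x":0,"y":0,"z":0,"yaw":-1,"gripper":0.3}]'
python3 -m inch '[{"x":0,"y":0,"z":0,"yaw":-1,"gripper":0.3},{"x":0,"y":0,"z":0,"yaw":-1,"gripper":0.3},{"x":0,"y":0,"z":0,"yaw":-1,"gripper":0.3},{"x":0,"y":0,"z":0,"yaw":-1,"gripper":0.3},{"x":0,"y":0,"z":0,"yaw":-1,"gripper":0.3},{"x":0,"y":0,"z":0,"yaw":-1,"gripper":0.3},{"x":0,"y":0,"z":0,"yaw":-1,"gripper":0.3},{"x":0,"y":0,"z":0,"yaw":-1,"gripper":0.3},{"x":0,"y":0,"z":0,"yaw":-1,"gripper":0.3},{"x":0,"y":0,"z":0,"yaw":0,"gripper":0.3}]'
python3 -c "
from h import *
s=telemetry.state(); plan(520,97.5,49,s['ee_rot'][2])
st(); c=grab('wrist','w17.png'); t=grab('top','t17.png')"
```

```text
time_s: 36.18
ee_pos: [521.6, 97.6, 50.1]
ee_rot: [180.0, -0.0, -32.6]
force: [0.2, 0.3, 0.2]
gripper_width: 59.1
time_s: 36.52
ee_pos: [522.8, 97.8, 111.9]
ee_rot: [-179.8, -0.2, -32.6]
force: [-1.1, -0.1, -1.1]
gripper_width: 59.3
36.52 [522.8  97.8 111.9] [-179.8   -0.2  -32.6] F [-1.1 -0.1 -1.1] w 59.3 q [  9.  19. 103.  -0.  58. 132.]
time_s: 37.62
ee_pos: [520.4, 97.5, 108.6]
ee_rot: [-179.9, 0.2, 27.6]
force: [0.3, 0.1, 0.4]
gripper_width: 58.8
time_s: 38.62
ee_pos: [520.4, 97.5, 108.6]
ee_rot: [-179.8, 0.0, 87.6]
force: [-0.6, 0.9, -0.6]
gripper_width: 59.3
time_s: 39.62
ee_pos: [520.3, 97.5, 108.6]
ee_rot: [-179.9, -0.1, 147.6]
force: [0.7, 0.6, -0.6]
gripper_width: 59.3
time_s: 40.45
ee_pos: [520.5, 97.4, 108.8]
ee_rot: [180.0, -0.2, -167.5]
force: [-0.1, 0.5, 0.0]
gripper_width: 59.1
at [520.5  97.4 108.8] rot [ 1.7999e+02 -1.7000e-01 -1.6754e+02] turn units 0.00 then tool cm x 0.04 y 0.01 z 5.98
40.45 [520.5  97.4 108.8] [ 180.    -0.2 -167.5] F [-0.1  0.5  0. ] w 59.1 q [  9.  19. 104.  -0.  58. -93.]
```

```bash
python3 -m inch '[{"x":0,"y":0,"z":2.5,"yaw":0,"gripper":0.3},{"x":0,"y":0,"z":2.4,"yaw":0,"gripper":0.3},{"x":0,"y":0,"z":1,"yaw":0,"gripper":0.3},{"x":0,"y":0,"z":0,"yaw":0,"gripper":0.3},{"x":0,"y":0,"z":0,"yaw":0,"gripper":-0.4},{"x":0,"y":0,"z":0,"yaw":0,"gripper":-0.4},{"x":0,"y":0,"z":0,"yaw":0,"gripper":-0.4},{"x":0,"y":0,"z":0,"yaw":0,"gripper":-0.4},{"x":0,"y":0,"z":0,"yaw":0,"gripper":-0.4},{"x":0,"y":0,"z":0,"yaw":0,"gripper":-0.4}]' 25
python3 -c "
from h import *
st(); print(telemetry.state()['torque'])"
python3 -m inch '[{"x":0,"y":0,"z":0.005,"yaw":1,"gripper":-0.4},{"x":0,"y":0,"z":0.005,"yaw":1,"gripper":-0.4},{"x":0,"y":0,"z":0.005,"yaw":1,"gripper":-0.4},{"x":0,"y":0,"z":0.005,"yaw":1,"gripper":-0.4},{"x":0,"y":0,"z":0.005,"yaw":1,"gripper":-0.4},{"x":0,"y":0,"z":0.005,"yaw":1,"gripper":-0.4},{"x":0,"y":0,"z":0.005,"yaw":1,"gripper":-0.4},{"x":0,"y":0,"z":0.005,"yaw":1,"gripper":-0.4},{"x":0,"y":0,"z":0.005,"yaw":1,"gripper":-0.4},{"x":0,"y":0,"z":0.005,"yaw":1,"gripper":-0.4}]'
python3 -c "
from h import *
st(); print(telemetry.state()['torque'])"
python3 -m inch '[{"x":0,"y":0,"z":0.005,"yaw":1,"gripper":-0.4},{"x":0,"y":0,"z":0.005,"yaw":1,"gripper":-0.4},{"x":0,"y":0,"z":0.005,"yaw":1,"gripper":-0.4},{"x":0,"y":0,"z":0.005,"yaw":1,"gripper":-0.4}]'
python3 -c "
from h import *
st(); print(telemetry.state()['torque'])"
```

```text
time_s: 41.38
ee_pos: [522.3, 97.9, 52.3]
ee_rot: [180.0, 0.1, -167.6]
force: [0.4, 1.1, 3.5]
gripper_width: 35.5
41.38 [522.3  97.9  52.3] [ 1.800e+02  1.000e-01 -1.676e+02] F [0.4 1.1 3.5] w 35.5 q [  9.  23. 107.   0.  50. -93.]
[ 0.15029104  0.04962102 -0.05614712]
time_s: 42.22
ee_pos: [521.7, 96.0, 51.6]
ee_rot: [-179.9, 0.1, 142.2]
force: [-0.9, -6.3, 4.8]
gripper_width: 35.3
42.22 [521.7  96.   51.6] [-1.799e+02  1.000e-01  1.422e+02] F [-0.9 -6.3  4.8] w 35.3 q [  9.  23. 108.  -0.  50. -43.]
[-1.18946549  0.12044606  0.07739674]
time_s: 42.55
ee_pos: [521.0, 95.5, 51.4]
ee_rot: [-179.9, 0.2, 122.2]
force: [-1.8, -7.9, 6.6]
gripper_width: 35.0
42.55 [521.   95.5  51.4] [-179.9    0.2  122.2] F [-1.8 -7.9  6.6] w 35.0 q [  9.  23. 108.  -0.  50. -23.]
[-1.43930716  0.40062806  0.10199546]
```

```bash
T='from h import *
st(); print(telemetry.state()["torque"].round(2), round(telemetry.state()["effort"][5],3))'
python3 -m inch '[{"x":0,"y":0,"z":0.005,"yaw":1,"gripper":-0.4},{"x":0,"y":0,"z":0.005,"yaw":1,"gripper":-0.4},{"x":0,"y":0,"z":0.005,"yaw":1,"gripper":-0.4},{"x":0,"y":0,"z":0.005,"yaw":1,"gripper":-0.4}]' >/dev/null; python3 -c "$T"
python3 -m inch '[{"x":0,"y":0,"z":0.005,"yaw":1,"gripper":-0.4},{"x":0,"y":0,"z":0.005,"yaw":1,"gripper":-0.4},{"x":0,"y":0,"z":0.005,"yaw":1,"gripper":-0.4},{"x":0,"y":0,"z":0.005,"yaw":1,"gripper":-0.4}]' >/dev/null; python3 -c "$T"
python3 -m inch '[{"x":0,"y":0,"z":0.005,"yaw":1,"gripper":-0.4},{"x":0,"y":0,"z":0.005,"yaw":1,"gripper":-0.4},{"x":0,"y":0,"z":0.005,"yaw":1,"gripper":-0.4},{"x":0,"y":0,"z":0.005,"yaw":1,"gripper":-0.4}]' >/dev/null; python3 -c "$T"
python3 -m inch '[{"x":0,"y":0,"z":0.005,"yaw":1,"gripper":-0.4},{"x":0,"y":0,"z":0.005,"yaw":1,"gripper":-0.4},{"x":0,"y":0,"z":0.005,"yaw":1,"gripper":-0.4},{"x":0,"y":0,"z":0.005,"yaw":1,"gripper":-0.4}]' >/dev/null; python3 -c "$T"
```

```text
42.88 [520.3  95.2  51.1] [-179.8    0.2  102.2] F [-3.2 -8.4  7.7] w 35.3 q [  9.  23. 108.  -0.  50.  -3.]
[-1.58  0.68  0.09] -0.775
43.22 [519.5  95.2  50.9] [-179.8    0.3   82.2] F [-5.  -7.3  8.7] w 35.1 q [  9.  23. 108.  -0.  50.  17.]
[-1.53  0.99  0.04] -0.778
43.55 [519.5  96.8  50.6] [-179.9    0.2   62.3] F [-4.8 -0.3  6.9] w 35.2 q [  9.  23. 108.  -0.  50.  37.]
[-0.14  0.7   0.58] -0.313
43.88 [520.   97.5  50.4] [-1.799e+02  1.000e-01  4.230e+01] F [-2.9  1.8  5.1] w 35.3 q [  9.  23. 108.  -0.  50.  57.]
[0.2  0.74 0.66] -0.262
```

Torque jumped from about 0.08 to 0.66 N m and the grip slipped after about 387° of turning, so the nut is on its stop. Release, retreat and check.

```bash
python3 -m inch '[{"x":0,"y":0,"z":0,"yaw":0,"gripper":0.3},{"x":0,"y":0,"z":0,"yaw":0,"gripper":0.3},{"x":0,"y":0,"z":0,"yaw":0,"gripper":0.3},{"x":0,"y":0,"z":0,"yaw":0,"gripper":0.3},{"x":0,"y":0,"z":0,"yaw":0,"gripper":0.3},{"x":0,"y":0,"z":-3,"yaw":0,"gripper":0.3},{"x":0,"y":0,"z":-3,"yaw":0,"gripper":0.3},{"x":0,"y":0,"z":-4,"yaw":0,"gripper":0.3},{"x":0,"y":0,"z":-1,"yaw":0,"gripper":0.3},{"x":0,"y":0,"z":0,"yaw":0,"gripper":0.3}]'
python3 -m inch '[{"x":0,"y":0,"z":0,"yaw":-1,"gripper":0.3},{"x":0,"y":0,"z":0,"yaw":-1,"gripper":0.3},{"x":0,"y":0,"z":0,"yaw":-1,"gripper":0.3},{"x":0,"y":0,"z":0,"yaw":-1,"gripper":0.3},{"x":0,"y":0,"z":0,"yaw":-1,"gripper":0.3},{"x":0,"y":0,"z":0,"yaw":-1,"gripper":0.3},{"x":0,"y":0,"z":0,"yaw":-1,"gripper":0.3},{"x":0,"y":0,"z":0,"yaw":-1,"gripper":0.3},{"x":0,"y":0,"z":0,"yaw":-1,"gripper":0.3},{"x":0,"y":0,"z":0,"yaw":-1,"gripper":0.3},{"x":0,"y":0,"z":0,"yaw":-1,"gripper":0.3}]'
python3 -c "
from h import *
st();plan(545,-80,160,97.3)"
```

```text
time_s: 44.72
ee_pos: [523.9, 98.1, 163.4]
ee_rot: [179.7, -0.4, 42.4]
force: [0.1, 0.1, 0.3]
gripper_width: 59.2
time_s: 45.63
ee_pos: [520.3, 97.4, 157.6]
ee_rot: [-179.8, 0.0, 97.6]
force: [-0.3, 0.2, 0.3]
gripper_width: 59.2
45.63 [520.3  97.4 157.6] [-179.8    0.    97.6] F [-0.3  0.2  0.3] w 59.2 q [  9.  16. 100.   0.  64.   2.]
at [520.3  97.4 157.6] rot [-179.79    0.     97.64] turn units 0.07 then tool cm x -17.91 y 0.20 z -0.24
```

```bash
python3 -m inch '[{"x":-3.6,"y":0.04,"z":0,"yaw":0,"gripper":0.3},{"x":-3.6,"y":0.04,"z":0,"yaw":0,"gripper":0.3},{"x":-3.6,"y":0.04,"z":0,"yaw":0,"gripper":0.3},{"x":-3.6,"y":0.04,"z":0,"yaw":0,"gripper":0.3},{"x":-3.6,"y":0.04,"z":0,"yaw":0,"gripper":0.3},{"x":0,"y":0,"z":0,"yaw":0,"gripper":0.3},{"x":0,"y":0,"z":0,"yaw":0,"gripper":0.3}]'
python3 - <<'E'
from h import *
c=grab('wrist','w18.png'); st(); gauge(c); boards(c,zr=41); s=grab('scene','s18.png'); t=grab('top','t18.png')
o=np.vstack([c[0][:270],cv2.resize(s[0][150:300,150:470],(640,300),interpolation=cv2.INTER_CUBIC)]); cv2.imwrite('pics/m18.png',o)
E
```

```text
time_s: 46.22
ee_pos: [545.6, -82.0, 157.7]
ee_rot: [-179.8, -0.1, 97.2]
force: [-0.6, 0.7, -0.3]
gripper_width: 59.3
46.27 [545.5 -80.8 157.9] [-1.798e+02 -1.000e-01  9.730e+01] F [-0.5  0.3 -0.6] w 59.3 q [-10.  18.  97.   0.  65. -17.]
gauge z 38.9 [  8.1 -15.3] len [-0.  26.1] [472.125  90.125]
obj px [245.  89.] xy 471.7 4.8 yaw 7.1 size 46 57
obj px [392.  88.] xy 596.6 20.4 yaw 7.1 size 46 57
obj px [ 92. 383.] xy 348.5 -299.5 yaw -82.7 size 86 264
obj px [600. 372.] xy 862.8 -235.2 yaw -82.7 size 83 124
obj px [453. 391.] xy 718.3 -281.6 yaw -82.7 size 28 205
```

View pics/m18.png

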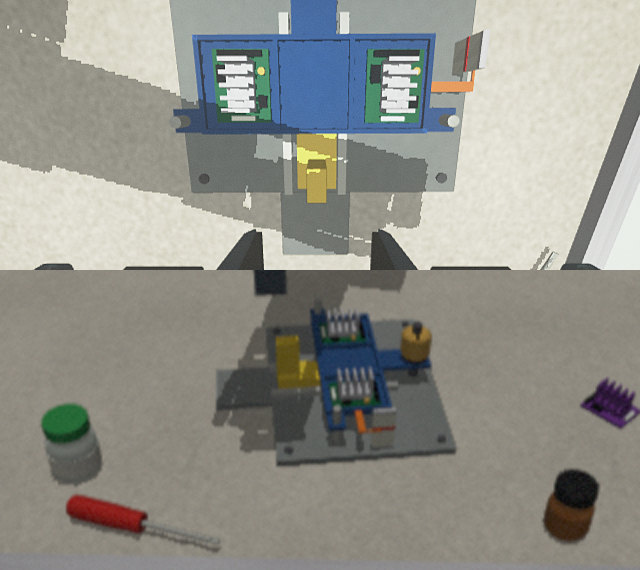

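```bash
python3 -c "
from workcell import env
print(env.job_done())"
```

```text
the job is handed in; nothing more can be done
None
```

The job is done and handed in at about 46 s of the 192 s allowed. Everything was done in the order asked.

- **Boards:** Only two finned green boards were on the bench. They lie flat in nests 0 and 2. With the tray raised, both outlines measure 46 x 57 mm at the expected height, and both are turned 7.1°, like the tray.
- **Wedge and gauge:** The wedge is in the channel, thin end first, and has been let go. In the last picture the pointer is 38.9 mm above the bench, against the band's middle at 39 mm.
- **Nut:** I turned it clockwise in two strokes, about 387° in all. At the stop the torque jumped from about 0.08 to 0.66 N m and the grip slipped. I judged it tight from that and did not check its angle by picture.
- **Other things:** The jars, the screwdriver and the purple look-alike appear unmoved in the last view.

**Disagreements and failures:**
- The fingertips sit about 30 mm higher than the stated tool geometry says. My first board grasp closed on nothing because of this; after I went lower, every grasp held.
- My early position fits of the fixture's base-plate corners were off by up to about 12 px, so I used the tray, nut and gauge instead.
- I saw no knocked part and no dropped grip.

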